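# Set up a pad printer: barrel into the cradle, print pad held just above it

### The job

Lay the upright black barrel on its side in the white V-blocks of the red cradle, centred, and let it go; then lift the pink print pad from its blue stand by the metal stem, carry it over the top of the yellow guard (not round its ends) and finish still holding it about 10 mm above the barrel, level, centred over it and lined up along it. The pad must never touch the barrel, nothing may bump the guard, and the other things on the bench stay where they are.

Things in the scene. Friction and masses are not known exactly. Their poses are not given: they have to be found in the camera images.
- barrel: black plastic barrel, a solid cylinder 30 mm in diameter and 110 mm long, about 60 g, standing upright on the table at the start with a thin yellow band (100 to 106 mm from its foot) near its top; origin at the centre of its foot end, z along its length toward the banded end. Either end may point either way in the cradle
- barrel_mid (a point): the middle of the barrel, on its centre line, 55 mm from either end; axes as the barrel's
- cradle: fixed printing cradle: red base plate 140 (x) x 80 (y) x 10 mm carrying two white V-blocks, each 14 mm thick along x and 60 mm wide, centred 42 mm before and behind the middle, so 70 mm of free room between them, with 38 mm from the base plate up to the barrel's centre line there; the V-blocks' tops stand 47 mm above the table. The V's (90 degrees) run along the cradle's x axis, which is level. Origin at the centre of its underside, on the table, z up
- cradle_axis (a point): the point 48 mm above the cradle's origin where the middle of a seated barrel lies; a seated barrel lies along the cradle's x with its top line 63 mm above the table. Axes as the cradle's
- pad: print pad, 90 mm tall overall, about 250 g: below, a pink silicone loaf 60 mm long (x) and 36 mm wide (y) with a half-round underside (rigid here); from 32 to 44 mm above its lowest line a plywood plate 70 (x) x 56 (y) mm; from 44 to 90 mm an aluminium stem 44 (x) x 20 (y) mm, centred, to be gripped across its 20 mm width. Origin at the middle of the lowest line of the pink underside, x along the loaf, z up. Either way round above the barrel is right
- pad_stand: fixed blue parking stand, 100 (x) x 70 (y) mm, with two walls 80 mm long along x and 50 mm tall, 42 mm apart inside, which carry the pad by its plywood plate with the pink loaf hanging between them (pad origin 18 mm above the table); the pad lifts straight up out of it and its x axis is roughly the stand's. Origin at the centre of its underside
- guard: fixed yellow sheet and tube guard standing between pad stand and cradle, 220 mm long along its x, 120 mm tall, 10 mm thick at most above its foot (foot 50 mm wide, 6 mm high). Origin at the centre of its underside, z up; its y axis points across it, toward the cradle
- ink_white: bystander: blue ink jar with a white lid, 52 mm in diameter, 75 mm tall; origin at the centre of its underside
- ink_green: bystander: green ink jar with a black lid, 52 mm in diameter, 75 mm tall; origin at the centre of its underside
- screwdriver: bystander: screwdriver with a red handle, lying on the far side of the cradle; origin near its middle
- tape: bystander: cardboard-brown roll of tape lying flat, 70 mm in diameter, 25 mm tall; origin at the centre of its underside
- ink_cup: bystander: dark steel ink cup ring, 60 mm in diameter, 30 mm tall, near the robot; origin at the centre of its underside
There are look-alikes about, which are no part of the job. What is meant by the barrel is not turquoise, and is the larger of those in its own colour.

How it is judged:
On the way, in this order (a step that is already met when the one before it is completed fails the run):
1. the barrel lies in both V-blocks of the cradle, centred, let go and at rest (x of barrel_mid in the frame of cradle_axis between -0.013 and 0.013 m and y of barrel_mid in the frame of cradle_axis between -0.005 and 0.005 m and z of barrel_mid in the frame of cradle_axis between -0.005 and 0.005 m and angle between the z axis of barrel and the x axis of cradle, either way round below 0.08 rad and contact force between barrel and the fingers below 0.05 N and contact force between barrel and cradle above 0.1 N and linear speed of barrel below 0.02 m/s), for 0.3 s.
2. the pad is held by the fingers, lifted clear of its stand to above the guard's height, the barrel still in the cradle (all of step 1 and height (world z) of pad above 0.12 m and contact force between pad and the fingers above 1 N), for 0.1 s.
At the end, for the whole second after the job is handed in: Barrel released in the cradle, middle within 13 mm along and 5 mm across, within 0.08 rad of the V's. Pad held by the fingers at rest, 4 to 18 mm above the barrel, within 10 mm of its middle, 0.10 rad of upright, 0.12 rad of its direction; it touches neither barrel, cradle, guard nor stand (all of step 1 and horizontal distance between pad and barrel_mid below 0.01 m and z of pad in the frame of cradle_axis between 0.019 and 0.033 m and angle between pad's own z axis and vertical below 0.1 rad and angle between the x axis of pad and the z axis of barrel, either way round below 0.12 rad and contact force between pad and the fingers above 1 N and linear speed of pad below 0.02 m/s and contact force between pad and barrel below 0.05 N and contact force between pad and cradle below 0.05 N and contact force between pad and guard below 0.05 N and contact force between pad and pad_stand below 0.05 N); the arm keeps its last pose, push and grip.
It fails at once if the pad touches the barrel (contact force between pad and barrel above 0.3 N).
It fails at once if the guard is bumped (contact force between guard and anything else above 1 N).
It fails at once if the pad passes the guard's line lower than the guard's top (y of pad in the frame of guard between -0.02 and 0.02 m and height (world z) of pad below 0.12 m).
It fails at once if a bystander (jar, screwdriver, tape, ink cup) is shifted by more than 20 mm (distance of any of ink_white, ink_green, screwdriver, tape, ink_cup from where it was at the start of the episode above 0.02 m).
It also fails if it takes over 58 s, if anything falls off the work surface, if the arm or the gripper's body presses on something with over 40 N, if the wrist force passes 120 N, or if a joint passes its speed limit or range.

### The arm

A 6-joint arm with a two-finger parallel gripper is mounted at the origin on the work surface. World frame = base frame: x ahead of the robot, y to its left, z up, the work surface at z = 0. Lengths are in m, angles in rad, forces in N, time in s.
With the tool pointing down it reaches from about 0.35 to 0.775 m from the base axis. Payload 7.3 kg.
Tool frame: the origin (TCP) lies midway between the tips of the shut fingers; the grasp point (between the pads) lies 19 mm behind it (robot.grasp_offset is the z of the grasp point in the tool frame, in m); z points along the fingers, y is the direction in which the jaws open and shut (so a half turn about z gives the same grasp; the last joint's range is limited). The gripper opens to 92 mm and grips with 3 to 60 N. Pads are 19 mm wide; open, the fingers measure 130 mm over their backs; the gripper's body (75 mm by 190 mm) begins 47 mm behind the grasp point.
Start: joints at [-1.374, 0.342, 1.524, -0, 1.275, -0.146], TCP at [0.176, -0.494, 0.227] pointing down, gripper open.
Joint ranges: [-2.53, 2.53], [-0.77, 2.02], [0.04, 2.7], [-1, 4.14], [0.28, 2.66], [-3.11, 3.11]. Speed limits (rad/s): [2.57, 2.57, 3.14, 3.14, 3.14, 3.14].

### API

Orientations are given as [roll, pitch, yaw] about the fixed x, y, z axes, in that order (R = Rz(yaw) Ry(pitch) Rx(roll)).
In Python, from cell import observe, imaging, workorder, robot gives the robot as it stands. The module is installed in compiled form; this text tells all that it offers.
- The arm moves only by the tool send_rows, never from a script. Its argument "series" is a list of rows, each a list of 7 numbers: the shift along the tool's x, y, z in m, then the turn, a rotation vector about the tool's x, y, z in rad, then the closure, from 0 (fully open) to 1 (shut). A call has 1 to 5 rows; each row shifts and turns the commanded pose from where the row before left it, along the tool's axes as they then stand; what a row does not reach is not made up. A row lasts 1/12 s, in which the tool goes at most 41.7 mm and 7.16 degrees, less where a joint would pass 70% of its speed; a pose out of reach is approached as far as the arm can. A call is refused whole if a number of a shift passes 0.0417 or a number of a turn 0.125, either way. A call with a gripper value outside its range is refused whole. The fingers move at their own pace and stop on an object; "newtons" is the grip in N (left out, the last holds). Time passes only in rows, so rows that do not move let the fingers close. It gives the time, the measured TCP pose, the force and the opening at its end, in the units of the state.
- observe(): the state, without advancing time (a new reading comes with each control period).
- imaging.read_camera(name): name is "side" or "top" or "wrist"; returns a dict with "color" (480x640x3 uint8, red, green, blue), "range_z" (480x640 float32, m along the optical axis (not along the pixel's ray), 0 where there is no reading), "vfov" (degrees; the focal length in pixels is half the picture's height over the tangent of half this angle, whatever the lens; pixels are square), "cx", "cy" (the principal point, pixels), "T" (4x4, takes a point from camera to world coordinates). Camera axes: x right, y down, z forward; pixel columns grow to the right and rows downward; lengths in m; the calibration is good to about 2 mm. A picture is of the moment at which its call begins.
- workorder.hand_in(): hands the job in, once; it reports no verdict.
The state is a dict: "time": time; "qpos": joint angles; "qvel": joint speeds; "joint_efforts": joint torques, N m; "tool_pos": TCP position; "tool_rot": TCP orientation; "contact_force": force on the tool from outside, world axes, zero at the start; "torque": the same for the moment, N m; "opening": finger opening in m.
Only numpy, scipy, OpenCV 4.12 (cv2) and the standard library are available. Lean on these libraries where they do the work, as an engineer would, in place of code of your own. Each camera call takes 0.05 s, during which the arm holds its last target.

## Working session

There is one attempt and no reset: what is moved stays moved. The work goes in short steps, Python scripts to look and compute and a tool call to move; the robot and the scene stay as the last step left them, time stands still between calls to the robot, and variables do not carry over. Pictures are saved under pics/ and viewed, and the job is handed in when it is done.

Besides the shell and the picture viewer there is one more tool, called after "Call:" as name(argument=value, ...), one argument or row to a line, values as JSON. send_rows: Moves the arm, as the interface text tells. Its arguments: {"type":"object","properties":{"series":{"type":"array","items":{"type":"array","items":{"type":"number"}}},"newtons":{"type":"number"}},"required":["series"]}

```bash
ls; mkdir -p pics; python3 - <<'E'
from cell import observe, imaging, workorder, robot
import cv2,numpy as np
s=observe()
for k,v in s.items(): print(k,np.round(v,4))
print(robot.grasp_offset)
for n in("side","top","wrist"):
    d=imaging.read_camera(n)
    cv2.imwrite(f"pics/{n}0.png",d["color"][:,:,::-1])
    np.savez(f"{n}0.npz",**d)
    print(n,d["vfov"],d["cx"],d["cy"],np.round(d["T"],3).tolist())
E
```

```text
pics
time 0.0
qpos [-1.374   0.3427  1.525  -0.      1.2754 -0.146 ]
qvel [-0.0019 -0.0001 -0.0005  0.0009 -0.0008 -0.0005]
joint_efforts [-5.00000e-04 -4.31245e+01 -2.44221e+01  7.15000e-02  5.59000e-02
 -1.00000e-04]
tool_pos [ 0.1764 -0.494   0.2261]
tool_rot [-3.1401e+00 -2.0000e-04  3.4280e-01]
contact_force [-0.6036 -0.5586  0.8134]
torque [ 0.0156 -0.0391  0.0239]
opening 0.092
-0.0188
side 52.993387287100134 318.53694828413876 236.76245666464052 [[-0.914, -0.284, 0.29, 0.249], [-0.406, 0.666, -0.626, 0.698], [-0.015, -0.689, -0.724, 0.805], [0.0, 0.0, 0.0, 1.0]]
top 54.43522045372082 316.2762739160869 235.33825669589243 [[-0.013, -0.987, 0.159, 0.353], [-1.0, 0.014, 0.011, 0.048], [-0.013, -0.159, -0.987, 1.115], [0.0, 0.0, 0.0, 1.0]]
wrist 64.58544102989201 323.7635915015948 239.07511260386002 [[0.335, -0.898, -0.285, 0.254], [-0.942, -0.32, -0.101, -0.467], [-0.001, 0.302, -0.953, 0.385], [0.0, 0.0, 0.0, 1.0]]
```

View pics/side0.png

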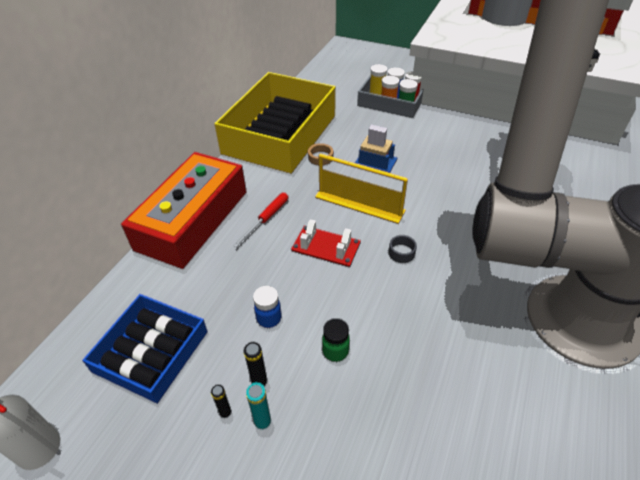

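View pics/top0.png

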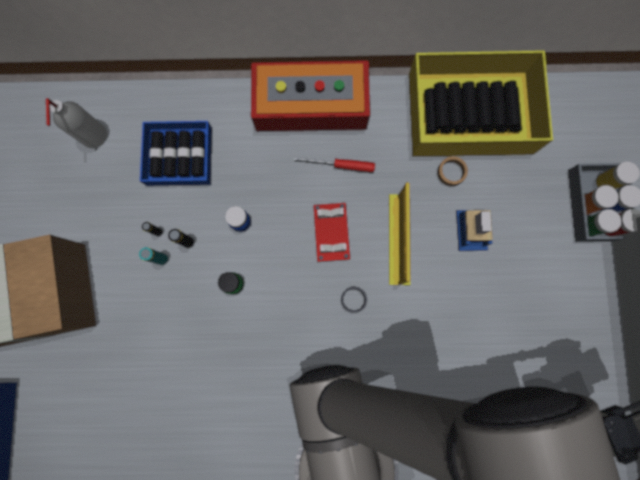

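View pics/wrist0.png

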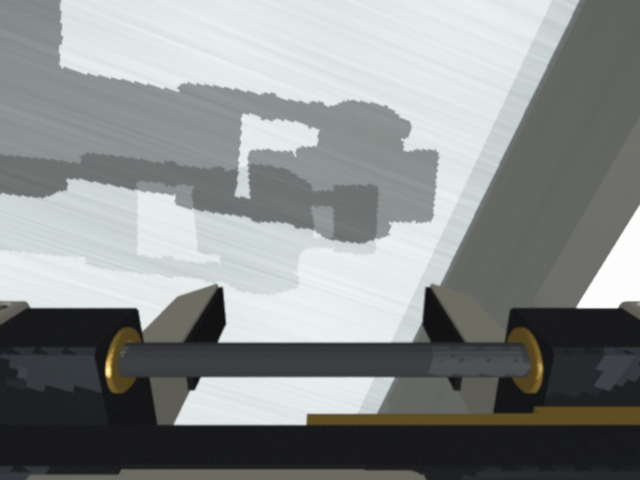

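Top view: three upright cylinders. Larger black at (180,238), smaller black at (151,228), turquoise at (153,256). The larger black one fits the description; it is at side pixel (255,363). Cradle (332,232), guard (400,238), stand with pad (476,228), white jar (237,217), green jar (231,283), ink cup (354,299). I'll enlarge a crop to confirm, then measure.

```bash
cat > h.py <<'E'
import numpy as np,cv2
def load(f): return dict(np.load(f))
def foc(d): return 240/np.tan(np.radians(float(d["vfov"]))/2)
def cloud(d):
    z=d["range_z"]; f=foc(d); v,u=np.mgrid[:480,:640]
    P=np.stack([(u-d["cx"])/f*z,(v-d["cy"])/f*z,z],-1)
    W=P@d["T"][:3,:3].T+d["T"][:3,3]
    W[z<=0]=np.nan
    return W
def hsv(d): return cv2.cvtColor(d["color"],cv2.COLOR_RGB2HSV)
def proj(d,p):
    c=np.linalg.inv(d["T"])@np.append(p,1); f=foc(d)
    return c[0]/c[2]*f+d["cx"],c[1]/c[2]*f+d["cy"]
def ray(d,u,v,zp):
    f=foc(d); r=d["T"][:3,:3]@np.array([(u-d["cx"])/f,(v-d["cy"])/f,1]); o=d["T"][:3,3]
    return o+r*(zp-o[2])/r[2]
E
python3 - <<'E'
from h import *
a=load("top0.npz");b=load("side0.npz")
c1=cv2.resize(a["color"][205:305,125:285],None,fx=4,fy=4,interpolation=2)[:,:,::-1]
c2=cv2.resize(a["color"][175:275,300:500],None,fx=4,fy=4,interpolation=2)[:,:,::-1]
cv2.imwrite("pics/c1.png",c1);cv2.imwrite("pics/c2.png",c2)
c3=cv2.resize(b["color"][280:440,170:370],None,fx=4,fy=4,interpolation=2)[:,:,::-1]
c4=cv2.resize(b["color"][115:275,270:430],None,fx=4,fy=3.7,interpolation=2)[:,:,::-1]
cv2.imwrite("pics/c3.png",c3[:600]);cv2.imwrite("pics/c4.png",c4)
for n,d in(("top",a),("side",b)):
    W=cloud(d);z=W[...,2]
    print(n)
    t=z[(W[...,0]>.3)&(W[...,0]<.7)&(abs(W[...,1])<.3)&(z<.01)]
    print("table z",np.nanmedian(t))
    m=((z>.012)&(z<.2)&(W[...,0]>.3)&(W[...,0]<.72)&(abs(W[...,1])<.5)).astype(np.uint8)
    k,l,st,_=cv2.connectedComponentsWithStats(m)
    for i in range(1,k):
        if st[i,4]<20: continue
        p=W[l==i]; top=p[p[:,2]>np.nanmax(p[:,2])-.006]
        print(st[i],"xyz mean",p.mean(0).round(3),"max z",p[:,2].max().round(3),"ext",p.min(0).round(3),p.max(0).round(3),"topc",((top.min(0)+top.max(0))/2).round(4))
E
```

```text
top
table z -0.000796222724608997
[140 157  71  28 602] xyz mean [0.676 0.402 0.033] max z 0.049 ext [0.661 0.318 0.012] [0.72  0.481 0.049] topc [0.6907 0.399  0.0457]
[438 157  30  29 335] xyz mean [ 0.683 -0.272  0.022] max z 0.029 ext [ 0.649 -0.308  0.012] [ 0.717 -0.238  0.029] topc [ 0.6826 -0.2721  0.0264]
[149 159  28  19 433] xyz mean [0.699 0.431 0.029] max z 0.039 ext [0.681 0.401 0.012] [0.72  0.466 0.039] topc [0.7006 0.4325 0.0362]
[177 159  13  18 212] xyz mean [0.699 0.38  0.029] max z 0.039 ext [0.681 0.367 0.012] [0.72  0.396 0.039] topc [0.7003 0.3815 0.0356]
[191 158  13  19 214] xyz mean [0.699 0.346 0.029] max z 0.038 ext [0.681 0.333 0.012] [0.72  0.363 0.038] topc [0.7014 0.3475 0.0356]
[309 159  67  14 463] xyz mean [ 0.703 -0.026  0.021] max z 0.03 ext [ 0.685 -0.085  0.012] [0.72  0.075 0.03 ] topc [ 0.7007 -0.0351  0.0267]
[ 398  182   13  103 1061] xyz mean [ 0.519 -0.138  0.082] max z 0.125 ext [ 0.411 -0.147  0.012] [ 0.629 -0.13   0.125] topc [ 0.5208 -0.1383  0.1217]
[226 207  25  25 476] xyz mean [0.563 0.239 0.063] max z 0.079 ext [0.542 0.218 0.01
[... 2044 characters left out ...]
0.0228  0.0308]
[253 286  28  40 904] xyz mean [0.566 0.254 0.056] max z 0.078 ext [0.546 0.223 0.012] [0.595 0.272 0.078] topc [0.5718 0.2459 0.0754]
[ 126  309   81   91 2744] xyz mean [0.688 0.406 0.031] max z 0.048 ext [0.665 0.32  0.012] [0.72  0.482 0.048] topc [0.6924 0.4007 0.0454]
[322 318  28  42 985] xyz mean [0.419 0.269 0.057] max z 0.078 ext [0.397 0.236 0.012] [0.446 0.287 0.078] topc [0.422  0.2599 0.0752]
[ 243  341   28   86 1483] xyz mean [0.499 0.41  0.079] max z 0.114 ext [0.469 0.356 0.012] [0.54  0.449 0.114] topc [0.5044 0.4029 0.1111]
[211 384  20  32 406] xyz mean [0.546 0.449 0.059] max z 0.085 ext [0.539 0.435 0.012] [0.562 0.458 0.085] topc [0.5505 0.4456 0.082 ]
```

View pics/c3.png

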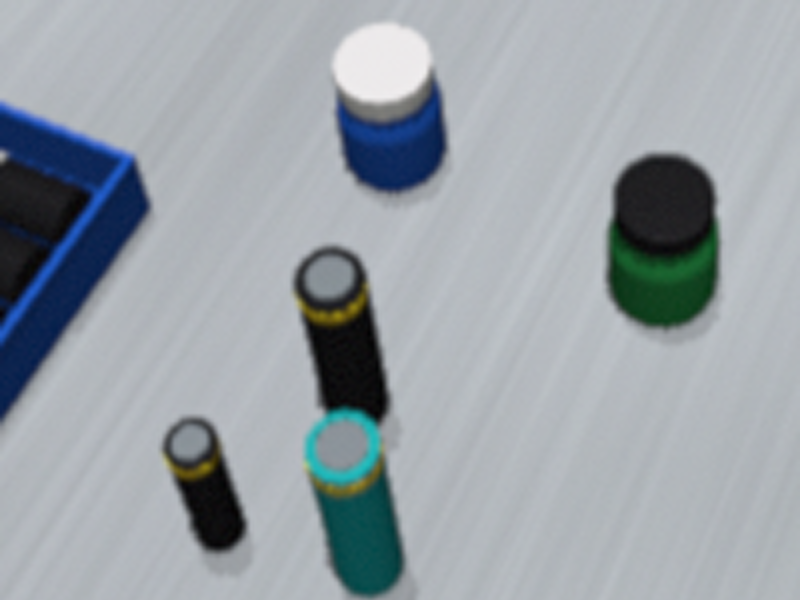

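View pics/c4.png

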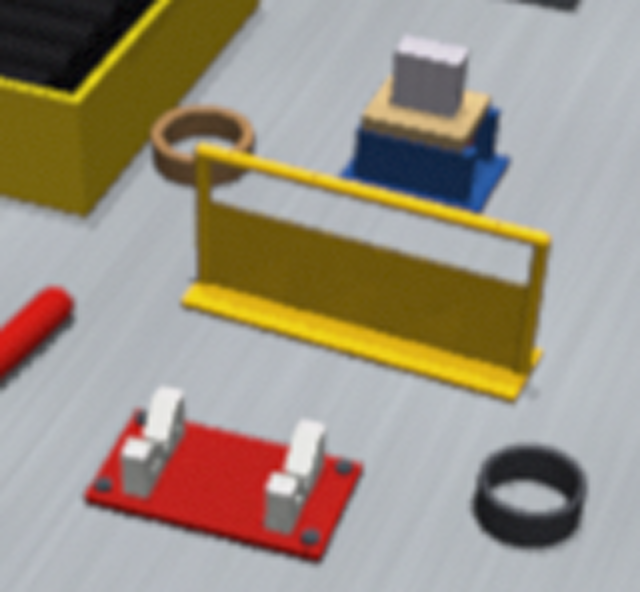

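View pics/c2.png

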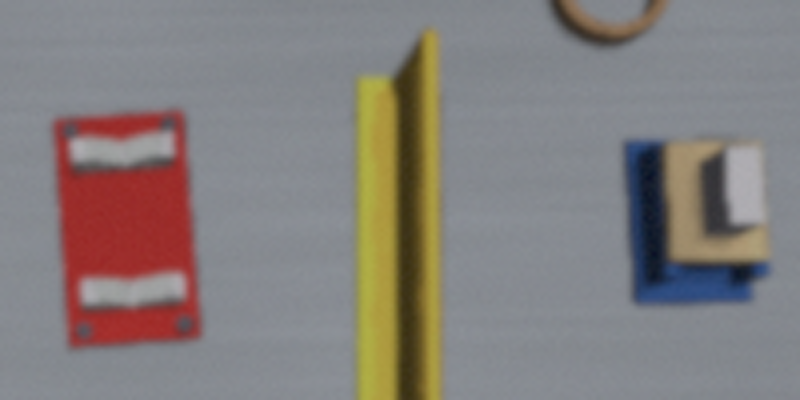

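View pics/c1.png

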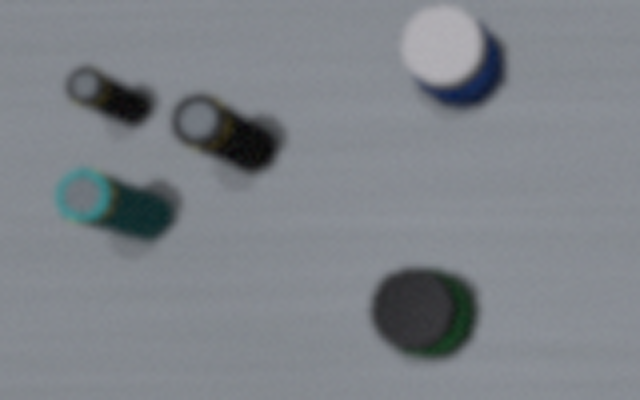

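The crop confirms it: in c3 the larger black barrel with the yellow band stands between the turquoise one (344,500), the small black one (205,490) and the jars. My plan is to grip it from the side with the tool tilted, turn it 90°, lower it between the V-blocks, and then do the pad. First, a planning helper.

```bash
cat > m.py <<'E'
import numpy as np
from scipy.spatial.transform import Rotation as Ro
from scipy.linalg import logm,expm
from cell import observe, robot
import json
def cur():
    s=observe(); T=np.eye(4); T[:3,:3]=Ro.from_euler('xyz',s["tool_rot"]).as_matrix(); T[:3,3]=s["tool_pos"]
    with open("log.txt","a") as f: f.write(json.dumps([list(map(float,s["qpos"])),T.tolist()])+"\n")
    return T,s
def rot(psi,el):   # heading psi deg, el = deg below horizontal (90 = down); tool x up-side
    p,e=np.radians([psi,el]); z=np.array([np.cos(p)*np.cos(e),np.sin(p)*np.cos(e),-np.sin(e)])
    x=np.array([np.cos(p)*np.sin(e),np.sin(p)*np.sin(e),np.cos(e)])
    return np.stack([x,np.cross(z,x),z],1)
def pose(grasp,psi,el,g=0.0188):
    T=np.eye(4); T[:3,:3]=rot(psi,el); T[:3,3]=np.array(grasp)+g*T[:3,2]; return T
def rows(T0,T1,n=None,vmax=.04,wmax=.12):
    if 1:
        rel=np.linalg.inv(T0)@T1
        L=np.real(logm(rel)); 
        if n is None:
            n=int(np.ceil(max(abs(L[:3,3]).max()/vmax,abs(Ro.from_matrix(rel[:3,:3]).as_rotvec()).max()/wmax)))
            n=max(n,1)
        s=np.real(expm(L/n)); return n,np.r_[s[:3,3],Ro.from_matrix(s[:3,:3]).as_rotvec()].round(4)
def show():
    T,s=cur(); print("t",round(s["time"],2),"q",np.round(s["qpos"],3),"p",np.round(s["tool_pos"],4),"rpy",np.round(s["tool_rot"],3),"F",np.round(s["contact_force"],1),"op",round(s["opening"],4)); return T,s
E
python3 - <<'E'
from m import *
T,s=show()
print(rows(T,pose((.40,-.05,.32),50,90)))
E
```

```text
t 0.15 q [-1.374  0.343  1.525  0.     1.275 -0.146] p [ 0.1764 -0.4942  0.2262] rpy [-3.141 -0.     0.343] F [ 0.1 -0.5  1.1] op 0.0921
(12, array([ 0.0364, -0.0208, -0.0062, -0.0001, -0.    , -0.0442]))
```

Call:
send_rows(
  series=[
    [0.0364,-0.0208,-0.0062,0,0,-0.044,0],
    [0.0364,-0.0208,-0.0062,0,0,-0.044,0],
    [0.0364,-0.0208,-0.0062,0,0,-0.044,0],
    [0.0364,-0.0208,-0.0062,0,0,-0.044,0],
    [0.0364,-0.0208,-0.0062,0,0,-0.044,0],
  ],
)

```text
time: 0.57
tool_pos: [0.2968, -0.3255, 0.2572]
tool_rot: [-3.141, -0.0, 0.564]
contact_force: [0.5, 0.1, 0.7]
opening: 0.0917
```

Call:
send_rows(
  series=[
    [0.0364,-0.0208,-0.0062,0,0,-0.044,0],
    [0.0364,-0.0208,-0.0062,0,0,-0.044,0],
    [0.0364,-0.0208,-0.0062,0,0,-0.044,0],
    [0.0364,-0.0208,-0.0062,0,0,-0.044,0],
    [0.0364,-0.0208,-0.0062,0,0,-0.044,0],
  ],
)

```text
time: 0.98
tool_pos: [0.3767, -0.1358, 0.2879]
tool_rot: [3.141, -0.0, 0.785]
contact_force: [1.6, 1.0, -0.6]
opening: 0.0917
```

Call:
send_rows(
  series=[
    [0.0364,-0.0208,-0.0062,0,0,-0.044,0],
    [0.0364,-0.0208,-0.0062,0,0,-0.044,0],
  ],
)

```text
time: 1.15
tool_pos: [0.3967, -0.0558, 0.3001]
tool_rot: [3.141, -0.0, 0.873]
contact_force: [1.4, -0.0, -0.5]
opening: 0.0918
```

```bash
python3 - <<'E'
from m import *
T,s=show()
E
```

```text
t 1.15 q [-0.332  0.053  1.688 -0.     1.4    0.366] p [ 0.3967 -0.0558  0.3001] rpy [ 3.141 -0.     0.873] F [ 1.4 -0.  -0.5] op 0.0918
```

```bash
python3 - <<'E'
from m import *
T,s=show()
P=pose((.522,.371,.22),80,40)
print(P[:3,3]); n,r=rows(T,P);print(n,r)
X=T.copy()
for i in range(n):
    M=np.eye(4);M[:3,:3]=Ro.from_rotvec(r[3:]).as_matrix();M[:3,3]=r[:3];X=X@M;print(X[:3,3].round(3),end=' ')
E
```

```text
t 1.15 q [-0.332  0.053  1.688 -0.     1.4    0.366] p [ 0.3967 -0.0558  0.3001] rpy [ 3.141 -0.     0.873] F [ 1.4 -0.  -0.5] op 0.0918
[0.52450082 0.38518284 0.20791559]
10 [ 0.0398 -0.0077  0.0271  0.0228  0.0852 -0.0489]
[ 0.416 -0.02   0.273] [0.435 0.018 0.25 ] [0.453 0.059 0.23 ] [0.469 0.102 0.214] [0.484 0.147 0.203] [0.496 0.194 0.196] [0.507 0.241 0.193] [0.515 0.289 0.194] [0.521 0.338 0.199] [0.524 0.385 0.208]
```

```bash
python3 - <<'E'
from m import *
T,s=cur()
P=pose((.522,.371,.22),80,40)
print(rows(T,P,14))
E
```

```text
(14, array([ 0.0282, -0.0052,  0.0197,  0.0163,  0.0609, -0.035 ]))
```

Call:
send_rows(
  series=[
    [0.0282,-0.0052,0.0197,0.0163,0.0609,-0.035,0],
    [0.0282,-0.0052,0.0197,0.0163,0.0609,-0.035,0],
    [0.0282,-0.0052,0.0197,0.0163,0.0609,-0.035,0],
    [0.0282,-0.0052,0.0197,0.0163,0.0609,-0.035,0],
    [0.0282,-0.0052,0.0197,0.0163,0.0609,-0.035,0],
  ],
)

```text
time: 1.57
tool_pos: [0.4627, 0.0825, 0.2196]
tool_rot: [-3.085, -0.312, 1.04]
contact_force: [-0.5, -0.5, 0.1]
opening: 0.0921
```

```bash
python3 - <<'E'
from m import *
T,s=show()
E
```

```text
t 1.57 q [-0.204  0.189  1.805  0.349  1.125  0.17 ] p [0.4627 0.0825 0.2196] rpy [-3.085 -0.312  1.04 ] F [-0.5 -0.5  0.1] op 0.0921
```

Call:
send_rows(
  series=[
    [0.0282,-0.0052,0.0197,0.0163,0.0609,-0.035,0],
    [0.0282,-0.0052,0.0197,0.0163,0.0609,-0.035,0],
    [0.0282,-0.0052,0.0197,0.0163,0.0609,-0.035,0],
    [0.0282,-0.0052,0.0197,0.0163,0.0609,-0.035,0],
  ],
)

```text
time: 1.9
tool_pos: [0.5019, 0.2128, 0.193]
tool_rot: [-3.078, -0.564, 1.177]
contact_force: [-0.0, 0.3, -0.2]
opening: 0.0915
```

```bash
python3 - <<'E'
from m import *
T,s=show()
P=pose((.522,.371,.22),80,40)
print(rows(T,P,5))
E
```

```text
t 1.9 q [-0.062  0.314  1.824  0.679  0.99  -0.066] p [0.5019 0.2128 0.193 ] rpy [-3.078 -0.564  1.177] F [-0.   0.3 -0.2] op 0.0915
(5, array([ 0.0284, -0.0054,  0.0198,  0.0164,  0.0604, -0.0351]))
```

Call:
send_rows(
  series=[
    [0.0284,-0.0054,0.0198,0.0164,0.0604,-0.035,0],
    [0.0284,-0.0054,0.0198,0.0164,0.0604,-0.035,0],
    [0.0284,-0.0054,0.0198,0.0164,0.0604,-0.035,0],
    [0.0284,-0.0054,0.0198,0.0164,0.0604,-0.035,0],
    [0.0284,-0.0054,0.0198,0.0164,0.0604,-0.035,0],
  ],
)

```text
time: 2.32
tool_pos: [0.5245, 0.3851, 0.2076]
tool_rot: [-3.141, -0.873, 1.396]
contact_force: [0.7, 0.4, -1.3]
opening: 0.0917
```

```bash
python3 - <<'E'
from m import *
from h import *
from cell import imaging
T,s=show()
for n in("wrist","side"):
    d=imaging.read_camera(n);np.savez(n+"1.npz",**d);cv2.imwrite(f"pics/{n}1.png",d["color"][:,:,::-1])
P=pose((.522,.371,.068),80,40)
T,s=cur()
print(rows(T,P,5))
E
```

```text
t 2.32 q [ 0.14   0.455  1.761  1.1    0.957 -0.378] p [0.5245 0.3851 0.2076] rpy [-3.141 -0.873  1.396] F [ 0.7  0.4 -1.3] op 0.0917
(5, array([-0.0233,  0.0003,  0.0193, -0.0007,  0.0001,  0.0001]))
```

View pics/wrist1.png

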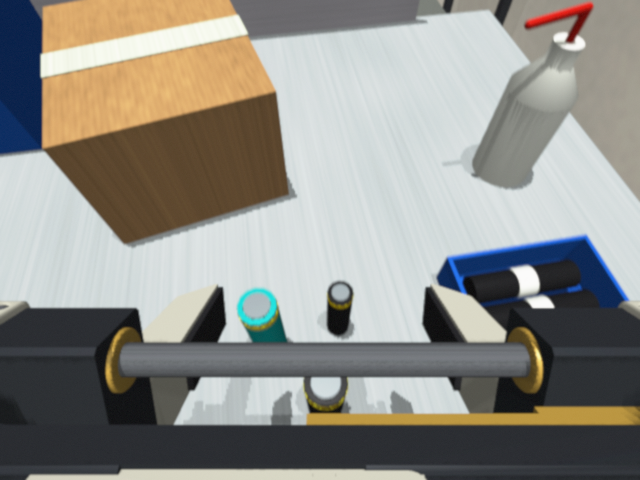

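View pics/side1.png

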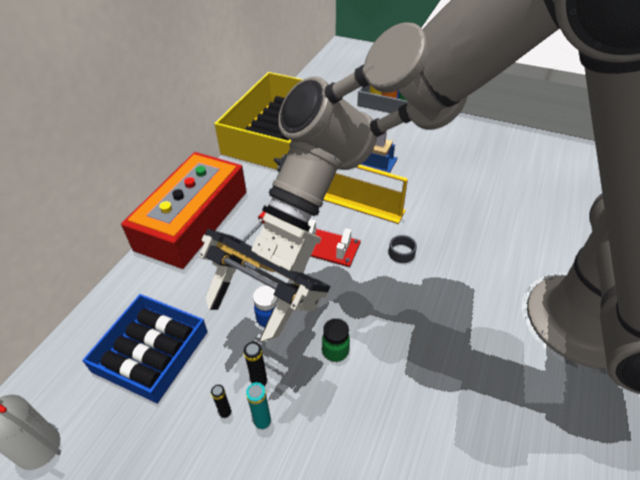

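Wrist view: the barrel top at (326,390) is centred between the jaws (the mid column is about 324), with turquoise at (258,305) and the small black one at (340,290) behind it. Before descending I'll check where the gripper's cross-bar sits in the tool frame.

```bash
python3 - <<'E'
from m import *
from h import *
d=load("wrist1.npz");W=cloud(d)
T,s=cur(); Ti=np.linalg.inv(T)
L=W@Ti[:3,:3].T+Ti[:3,3]
for u,v in[(260,358),(400,358),(324,410),(200,440),(324,440),(220,310),(205,350),(435,310)]: print(u,v,L[v,u].round(3),W[v,u].round(3))
# barrel top: gray points near 112
m=(W[...,2]>.095)&(W[...,2]<.118)&(np.hypot(W[...,0]-.522,W[...,1]-.371)<.03)
p=W[m];print(len(p),p.min(0),p.max(0))
E
```

```text
260 358 [ 0.029 -0.014 -0.084] [0.502 0.344 0.284]
400 358 [ 0.03   0.019 -0.086] [0.534 0.337 0.286]
324 410 [-0.097  0.002  0.04 ] [0.52  0.355 0.107]
200 440 [ 0.026 -0.022 -0.104] [0.491 0.328 0.294]
324 440 [ 0.026  0.001 -0.105] [0.514 0.324 0.295]
220 310 [ 0.002 -0.044 -0.01 ] [0.479 0.388 0.215]
205 350 [ 0.031 -0.027 -0.083] [0.49  0.348 0.284]
435 310 [ 0.007  0.047 -0.02 ] [0.568 0.368 0.225]
1296 [0.50790804 0.35449988 0.09510486] [0.5380908  0.37596244 0.11376335]
```

Call:
send_rows(
  series=[
    [-0.0233,0.0003,0.0193,0,0,0,0],
    [-0.0233,0.0003,0.0193,0,0,0,0],
    [-0.0233,0.0003,0.0193,0,0,0,0],
    [-0.0233,0.0003,0.0193,0,0,0,0],
    [-0.0233,0.0003,0.0193,0,0,0,0],
  ],
)

```text
time: 2.83
tool_pos: [0.5258, 0.3815, 0.0555]
tool_rot: [3.141, -0.869, 1.395]
contact_force: [-0.0, -0.8, -0.1]
opening: 0.0916
```

```bash
python3 - <<'E'
from m import *
from h import *
from cell import imaging
T,s=show()
for n in("wrist","side"):
    d=imaging.read_camera(n);np.savez(n+"2.npz",**d);cv2.imwrite(f"pics/{n}2.png",d["color"][:,:,::-1])
W=cloud(load("wrist2.npz"))
m=(W[...,2]>.095)&(W[...,2]<.118)&(np.hypot(W[...,0]-.522,W[...,1]-.371)<.03)
p=W[m];print(len(p),p.min(0),p.max(0))
print(rows(T,pose((.523,.37,.068),80,40),1))
E
```

```text
t 2.83 q [ 0.134  0.715  1.856  1.364  0.838 -0.806] p [0.5258 0.3815 0.0555] rpy [ 3.141 -0.869  1.395] F [-0.  -0.8 -0.1] op 0.0916
7010 [0.50782672 0.35443501 0.09501296] [0.53769301 0.38484022 0.11352376]
(1, array([ 0.002 , -0.0007,  0.0017,  0.0015,  0.0032, -0.0011]))
```

View pics/side2.png

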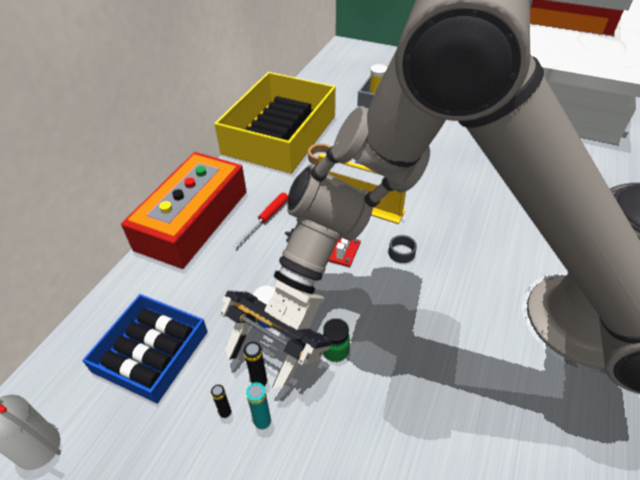

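The barrel stands between the fingers, clear of its neighbours. Closing.

Call:
send_rows(
  newtons=20,
  series=[
    [0.002,-0.0007,0.0017,0.0015,0.0032,-0.0011,0.3],
    [0,0,0,0,0,0,0.6],
    [0,0,0,0,0,0,1],
    [0,0,0,0,0,0,1],
    [0,0,0,0,0,0,1],
  ],
)

```text
time: 3.35
tool_pos: [0.5261, 0.385, 0.059]
tool_rot: [3.138, -0.875, 1.4]
contact_force: [0.4, -0.3, 0.4]
opening: 0.0631
```

Call:
send_rows(
  series=[
    [0,0,0,0,0,0,1],
    [0,0,0,0,0,0,1],
    [0,0,0,0,0,0,1],
    [0,0,0,0,0,0,1],
  ],
)

```text
time: 3.68
tool_pos: [0.5256, 0.3848, 0.0574]
tool_rot: [-3.141, -0.874, 1.397]
contact_force: [-0.0, 0.7, 0.2]
opening: 0.0364
```

Call:
send_rows(
  series=[
    [0,0,0,0,0,0,1],
    [0,0,0,0,0,0,1],
    [0,0,0,0,0,0,1],
    [0,0,0,0,0,0,1],
  ],
)

```text
time: 4.02
tool_pos: [0.5255, 0.3849, 0.0573]
tool_rot: [-3.141, -0.874, 1.396]
contact_force: [0.1, 0.2, 0.9]
opening: 0.0296
```

```bash
python3 - <<'E'
from m import *
T,s=show()
print(rows(T,pose((.523,.37,.22),80,40),6))
E
```

```text
t 4.02 q [ 0.139  0.714  1.853  1.367  0.841 -0.803] p [0.5255 0.3849 0.0573] rpy [-3.141 -0.874  1.396] F [0.1 0.2 0.9] op 0.0296
(6, array([ 0.0192,  0.    , -0.0162, -0.0001, -0.0002, -0.    ]))
```

Call:
send_rows(
  series=[
    [0.0192,0,-0.0162,0,0,0,1],
    [0.0192,0,-0.0162,0,0,0,1],
    [0.0192,0,-0.0162,0,0,0,1],
    [0.0192,0,-0.0162,0,0,0,1],
    [0.0192,0,-0.0162,0,0,0,1],
  ],
)

```text
time: 4.43
tool_pos: [0.5251, 0.3842, 0.1837]
tool_rot: [-3.14, -0.873, 1.396]
contact_force: [-0.7, 0.5, 0.1]
opening: 0.0296
```

```bash
python3 - <<'E'
from m import *
from h import *
T,s=show()
def fit(n,lo,hi,zp,win):
    d=load(n+"0.npz");H=hsv(d);W=cloud(d)
    m=cv2.inRange(H,np.array(lo),np.array(hi))
    if lo[0]==0: m|=cv2.inRange(H,np.array([170,lo[1],lo[2]]),np.array([180,255,255]))
    x0,x1,y0,y1=win
    m[~((W[...,0]>x0)&(W[...,0]<x1)&(W[...,1]>y0)&(W[...,1]<y1))]=0
    return d,m,W
for n in("top","side"):
    d,m,W=fit(n,(0,150,80),(8,255,255),.01,(.42,.66,-.04,.09))
    c=max(cv2.findContours(m,0,2)[0],key=cv2.contourArea)[:,0]
    P=np.array([ray(d,u,v,.01)[:2] for u,v in c.astype(float)])*1000
    r=cv2.minAreaRect(P.astype(np.float32)); print(n,"cradle",r)
    # V blocks
    S=(W[...,2]>.036)&(W[...,2]<.055)&(W[...,0]>.45)&(W[...,0]<.63)&(abs(W[...,1]-.025)<.05)
    for a,b in((.45,.54),(.54,.63)):
        p=W[S&(W[...,0]>a)&(W[...,0]<b)]; print("  V",(p.min(0)+p.max(0))/2,p.mean(0),p.min(0),p.max(0))
    # stem top
    S=(W[...,2]>.1)&(W[...,0]>.49)&(W[...,0]<.59)&(W[...,1]<-.25)&(W[...,1]>-.36)
    p=W[S];r=cv2.minAreaRect((p[:,:2]*1000).astype(np.float32));print("  stem",r,len(p),p[:,2].mean())
    S=(W[...,2]>.055)&(W[...,2]<.075)&(W[...,0]>.47)&(W[...,0]<.61)&(W[...,1]<-.25)&(W[...,1]>-.36)
    p=W[S];r=cv2.minAreaRect((p[:,:2]*1000).astype(np.float32));print("  plate",r,len(p),p[:,2].mean())
    S=(W[...,2]>.112)&(W[...,0]>.37)&(W[...,0]<.67)&(W[...,1]<-.1)&(W[...,1]>-.18)
    p=W[S];r=cv2.minAreaRect((p[:,:2]*1000).astype(np.float32));print("  guard",r,len(p))
    S=(W[...,2]>.106)&(W[...,2]<.12)&(np.hypot(W[...,0]-.522,W[...,1]-.371)<.028)
    p=W[S];r=cv2.minAreaRect((p[:,:2]*1000).astype(np.float32));print("  barrel",r,len(p))
E
```

```text
t 4.43 q [ 0.138  0.492  1.783  1.137  0.934 -0.443] p [0.5251 0.3842 0.1837] rpy [-3.14  -0.873  1.396] F [-0.7  0.5  0.1] op 0.0296
top cradle ((533.7959594726562, 23.941431045532227), (122.82386016845703, 73.90816497802734), 3.1808509826660156)
  V [0.49865742 0.02105421 0.04178428] [0.49792351 0.02049899 0.04232468] [ 0.49067281 -0.00915555  0.03618566] [0.50664202 0.05126398 0.0473829 ]
  V [0.58187569 0.02550202 0.04239164] [0.58116295 0.02518979 0.04205314] [ 0.57338065 -0.00391986  0.03617794] [0.59037072 0.0549239  0.04860533]
  stem ((541.4214477539062, -312.8877258300781), (43.135772705078125, 21.01716423034668), 0.7026327848434448) 200 0.10620111905516814
  plate ((541.6610107421875, -312.7569885253906), (57.30601119995117, 70.60942077636719), 88.66448974609375) 487 0.06139837942734363
  guard ((520.736572265625, -139.4364013671875), (10.604974746704102, 217.0709686279297), 87.98895263671875) 453
  barrel ((520.0864868164062, 369.93292236328125), (27.480344772338867, 28.253408432006836), 7.857715129852295) 142
side cradle ((542.0247802734375, 28.872825622558594), (137.5083465576172, 80.29041290283203), 2.9702682495117188)
  V [0.50148362 0.02435181 0.04206465] [0.50124931 0.02496328 0.04238324] [ 0.49322674 -0.00777273  0.03603633] [0.50974051 0.05647636 0.04809296]
  V [0.58528327 0.02677698 0.0428597 ] [0.58488975 0.02695931 0.04184925] [ 0.57685693 -0.0043403   0.03620084] [0.59370961 0.05789426 0.04951856]
  stem ((545.7191162109375, -310.00958251953125), (45.16341018676758, 24.19980239868164), 4.253487586975098) 116 0.10630210992254797
  plate ((545.0797119140625, -311.20281982421875), (70.59459686279297, 61.02714157104492), 0.8480685353279114) 322 0.06270861192479431
  guard ((523.4909057617188, -136.23989868164062), (14.551348686218262, 216.6143798828125), 88.26251220703125) 389
  barrel ((524.7315063476562, 371.9206848144531), (28.942581176757812, 30.571794509887695), 63.2474365234375) 247
```

```bash
cat > tgt.py <<'E'
from m import *
Tp=np.eye(4);Tp[:3,:3]=Ro.from_euler('xyz',[-3.1410,-.874,1.396]).as_matrix();Tp[:3,3]=[.5255,.3849,.0573]
Tb=np.eye(4);Tb[:3,3]=[.5228,.3698,.055]
C=np.linalg.inv(Tp)@Tb   # barrel mid in tool
def place(x,y,z,yaw):
    # barrel z along heading yaw, tool x = R of pick rotated
    a=np.radians(yaw); h=np.array([np.cos(a),np.sin(a),0]); up=np.array([0,0,1.])
    # at pick: barrel axis=up, heading h80. after: axis=h, (heading80)->-up
    h0=np.array([np.cos(1.396),np.sin(1.396),0]); l0=np.cross(up,h0)
    B0=np.stack([h0,l0,up],1); B1=np.stack([-up,np.cross(h,-up),h],1)
    Tn=np.eye(4);Tn[:3,:3]=B1@B0.T;Tn[:3,3]=[x,y,z]
    return Tn@np.linalg.inv(C)
E
python3 - <<'E'
from tgt import *
T,s=show()
print(np.round(C,3))
P=place(.5418,.0245,.148,3);print(P.round(3))
print(rot(3,130).round(3))
n,r=rows(T,P,18);print(n,r,np.linalg.norm(r[:3]))
X=T.copy()
for i in range(n+1):
    B=X@C; e=[(B[:3,3]+B[:3,2]*k).round(3) for k in(-.055,.055)]
    print(X[:3,3].round(3),*e)
    M=np.eye(4);M[:3,:3]=Ro.from_rotvec(r[3:]).as_matrix();M[:3,3]=r[:3];X=X@M
E
```

```text
t 4.43 q [ 0.138  0.492  1.783  1.137  0.934 -0.443] p [0.5251 0.3842 0.1837] rpy [-3.14  -0.873  1.396] F [-0.7  0.5  0.1] op 0.0296
[[ 0.112  0.632  0.767 -0.012]
 [ 0.985 -0.173 -0.    -0.   ]
 [ 0.133  0.755 -0.642 -0.01 ]
 [ 0.     0.     0.     1.   ]]
[[ 0.766  0.052 -0.641  0.544]
 [ 0.04  -0.999 -0.033  0.025]
 [-0.642 -0.    -0.767  0.133]
 [ 0.     0.     0.     1.   ]]
[[ 0.765  0.052 -0.642]
 [ 0.04  -0.999 -0.034]
 [-0.643 -0.    -0.766]]
18 [-0.0152  0.0167 -0.0023 -0.0072 -0.0726  0.0815] 0.022698458097412697
[0.525 0.384 0.184] [0.522 0.369 0.126] [0.522 0.369 0.236]
[0.54  0.37  0.174] [0.532 0.352 0.118] [0.54  0.358 0.227]
[0.552 0.354 0.163] [0.54  0.333 0.109] [0.556 0.346 0.217]
[0.564 0.337 0.153] [0.546 0.314 0.102] [0.57  0.332 0.207]
[0.573 0.319 0.144] [0.551 0.294 0.095] [0.584 0.317 0.197]
[0.581 0.3   0.134] [0.554 0.273 0.089] [0.595 0.3   0.188]
[0.587 0.28  0.126] [0.555 0.252 0.084] [0.605 0.282 0.178]
[0.591 0.259 0.119] [0.555 0.23  0.081] [0.613 0.263 0.169]
[0.594 0.237 0.112] [0.554 0.209 0.079] [0.619 0.243 0.161]
[0.595 0.215 0.107] [0.551 0.187 0.079] [0.624 0.222 0.153]
[0.594 0.193 0.103] [0.547 0.166 0.08 ] [0.626 0.201 0.147]
[0.592 0.17  0.101] [0.541 0.145 0.082] [0.628 0.179 0.141]
[0.588 0.148 0.1  ] [0.535 0.125 0.087] [0.627 0.157 0.137]
[0.583 0.126 0.101] [0.528 0.105 0.093] [0.625 0.135 0.135]
[0.577 0.104 0.104] [0.521 0.086 0.1  ] [0.622 0.112 0.134]
[0.57  0.083 0.108] [0.513 0.068 0.11 ] [0.617 0.09  0.135]
[0.562 0.062 0.114] [0.504 0.051 0.121] [0.612 0.069 0.137]
[0.554 0.043 0.122] [0.496 0.036 0.133] [0.605 0.048 0.141]
[0.545 0.025 0.132] [0.488 0.022 0.147] [0.597 0.027 0.147]
```

Call:
send_rows(
  series=[
    [0.026,0,-0.022,0,0,0,1],
    [0.026,0,-0.022,0,0,0,1],
    [0.026,0,-0.022,0,0,0,1],
  ],
)

```text
time: 4.68
tool_pos: [0.5249, 0.3836, 0.2862]
tool_rot: [-3.14, -0.873, 1.395]
contact_force: [1.0, 0.8, -0.9]
opening: 0.0299
```

```bash
python3 - <<'E'
from tgt import *
T,s=show()
P=place(.5418,.0245,.208,3)
n,r=rows(T,P,18);print(n,r,np.linalg.norm(r[:3]))
X=T.copy()
for i in range(n+1):
    B=X@C; e=[(B[:3,3]+B[:3,2]*k).round(3) for k in(-.055,.055)]
    if i%2==0:print(X[:3,3].round(3),*e)
    M=np.eye(4);M[:3,:3]=Ro.from_rotvec(r[3:]).as_matrix();M[:3,3]=r[:3];X=X@M
E
```

```text
t 4.68 q [ 0.137  0.356  1.664  0.991  1.059 -0.179] p [0.5249 0.3836 0.2862] rpy [-3.14  -0.873  1.395] F [ 1.   0.8 -0.9] op 0.0299
18 [-0.0155  0.0176  0.0002 -0.0072 -0.0725  0.0815] 0.02345314477847267
[0.525 0.384 0.286] [0.522 0.368 0.229] [0.522 0.369 0.339]
[0.555 0.357 0.262] [0.542 0.335 0.208] [0.558 0.348 0.316]
[0.577 0.324 0.238] [0.555 0.298 0.189] [0.588 0.321 0.292]
[0.593 0.285 0.215] [0.561 0.258 0.174] [0.61  0.288 0.267]
[0.6   0.243 0.196] [0.56  0.215 0.163] [0.626 0.249 0.245]
[0.601 0.199 0.182] [0.553 0.172 0.158] [0.633 0.207 0.225]
[0.594 0.153 0.173] [0.542 0.13  0.16 ] [0.634 0.162 0.211]
[0.582 0.108 0.172] [0.526 0.09  0.169] [0.627 0.116 0.202]
[0.565 0.065 0.178] [0.507 0.054 0.184] [0.614 0.071 0.201]
[0.544 0.025 0.192] [0.487 0.022 0.207] [0.597 0.028 0.207]
```

Call:
send_rows(
  series=[
    [-0.0155,0.0176,0.0002,-0.0072,-0.0725,0.0815,1],
    [-0.0155,0.0176,0.0002,-0.0072,-0.0725,0.0815,1],
    [-0.0155,0.0176,0.0002,-0.0072,-0.0725,0.0815,1],
    [-0.0155,0.0176,0.0002,-0.0072,-0.0725,0.0815,1],
    [-0.0155,0.0176,0.0002,-0.0072,-0.0725,0.0815,1],
  ],
)

```text
time: 5.1
tool_pos: [0.5868, 0.3045, 0.2246]
tool_rot: [-2.889, -0.449, 0.94]
contact_force: [-0.6, 0.1, -1.3]
opening: 0.0295
```

```bash
python3 - <<'E'
from tgt import *
T,s=show()
P=place(.5418,.0245,.208,3)
n,r=rows(T,P,13);print(n,r)
E
```

```text
t 5.1 q [0.126 0.498 1.399 0.543 1.18  0.504] p [0.5868 0.3045 0.2246] rpy [-2.889 -0.449  0.94 ] F [-0.6  0.1 -1.3] op 0.0295
13 [-0.0156  0.0175  0.0001 -0.0072 -0.0724  0.0811]
```

Call:
send_rows(
  series=[
    [-0.0156,0.0175,0.0001,-0.0072,-0.0724,0.0812,1],
    [-0.0156,0.0175,0.0001,-0.0072,-0.0724,0.0812,1],
    [-0.0156,0.0175,0.0001,-0.0072,-0.0724,0.0812,1],
    [-0.0156,0.0175,0.0001,-0.0072,-0.0724,0.0812,1],
    [-0.0156,0.0175,0.0001,-0.0072,-0.0724,0.0812,1],
  ],
)

```text
time: 5.52
tool_pos: [0.6008, 0.1979, 0.1804]
tool_rot: [-2.858, 0.011, 0.64]
contact_force: [0.6, -0.2, -2.1]
opening: 0.0295
```

Call:
send_rows(
  series=[
    [-0.0156,0.0175,0.0001,-0.0072,-0.0724,0.0812,1],
    [-0.0156,0.0175,0.0001,-0.0072,-0.0724,0.0812,1],
    [-0.0156,0.0175,0.0001,-0.0072,-0.0724,0.0812,1],
    [-0.0156,0.0175,0.0001,-0.0072,-0.0724,0.0812,1],
  ],
)

```text
time: 5.85
tool_pos: [0.5816, 0.1072, 0.171]
tool_rot: [-2.935, 0.373, 0.392]
contact_force: [-0.4, 0.2, -0.5]
opening: 0.0295
```

```bash
python3 - <<'E'
from tgt import *
T,s=show()
P=place(.5418,.0245,.208,3)
n,r=rows(T,P,4);print(n,r)
E
```

```text
t 5.85 q [0.019 0.769 1.016 0.063 1.777 1.237] p [0.5816 0.1072 0.171 ] rpy [-2.935  0.373  0.392] F [-0.4  0.2 -0.5] op 0.0295
4 [-0.0156  0.0175 -0.0002 -0.0072 -0.072   0.0811]
```

Call:
send_rows(
  series=[
    [-0.0156,0.0175,-0.0002,-0.0072,-0.072,0.0811,1],
    [-0.0156,0.0175,-0.0002,-0.0072,-0.072,0.0811,1],
    [-0.0156,0.0175,-0.0002,-0.0072,-0.072,0.0811,1],
    [-0.0156,0.0175,-0.0002,-0.0072,-0.072,0.0811,1],
    [0,0,0,0,0,0,1],
  ],
)

```text
time: 6.27
tool_pos: [0.5442, 0.0223, 0.1917]
tool_rot: [3.142, 0.698, 0.049]
contact_force: [0.5, -0.8, -1.4]
opening: 0.0297
```

```bash
python3 - <<'E'
from tgt import *
from h import *
from cell import imaging
T,s=show()
for n in("top","side","wrist"):
    d=imaging.read_camera(n);np.savez(n+"3.npz",**d);cv2.imwrite(f"pics/{n}3.png",d["color"][:,:,::-1])
T,s=cur()
print(rows(T,place(.5418,.0245,.208,3),1))
print(rows(T,place(.5418,.0245,.078,3),4))
# barrel in clouds
for n in("top","side"):
    d=load(n+"3.npz");W=cloud(d)
    S=(d["color"].max(-1)<60)&(W[...,2]>.185)&(W[...,2]<.23)&(abs(W[...,0]-.54)<.08)&(abs(W[...,1]-.0245)<.017)
    p=W[S]; print(n,len(p),p.min(0),p.max(0)); 
    if len(p)>20: print(cv2.minAreaRect((p[:,:2]*1000).astype(np.float32)))
E
```

```text
t 6.27 q [-0.059  0.855  0.912 -0.079  2.069  1.45 ] p [0.5442 0.0223 0.1917] rpy [3.142 0.698 0.049] F [ 0.5 -0.8 -1.4] op 0.0297
(1, array([-0.001 ,  0.001 ,  0.0002, -0.0015, -0.0053,  0.0058]))
(4, array([ 0.0205,  0.0004,  0.0251, -0.0004, -0.0013,  0.0015]))Traceback (most recent call last):
  File "<stdin>", line 14, in <module>
    return umr_minimum(a, axis, None, out, keepdims, initial, where)
ValueError: zero-size array to reduction operation minimum which has no identity
```

View pics/side3.png

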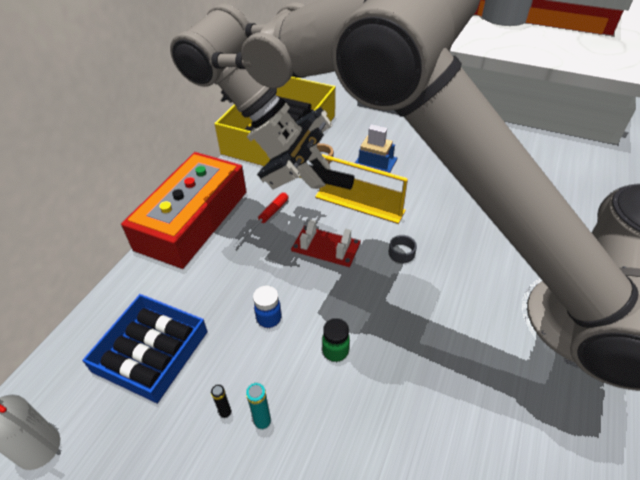

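View pics/wrist3.png

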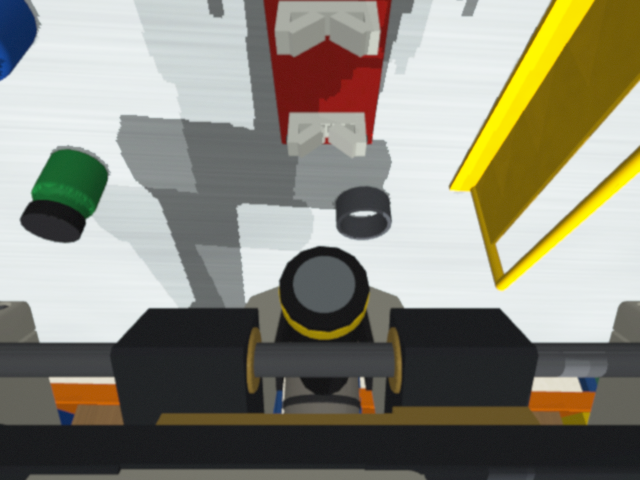

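Side view: the barrel is held horizontally above the cradle (340,180). In the wrist view the banded end (324,285) faces the camera, with the V-blocks at (328,30) and (327,130). I'll check the cradle position with this third camera before lowering.

```bash
python3 - <<'E'
from tgt import *
from h import *
d=load("wrist3.npz");W=cloud(d)
S=(W[...,2]>.036)&(W[...,2]<.055)&(W[...,0]>.45)&(W[...,0]<.63)&(abs(W[...,1]-.025)<.05)
for a,b in((.45,.54),(.54,.63)):
    p=W[S&(W[...,0]>a)&(W[...,0]<b)]; print("  V",(p.min(0)+p.max(0))/2,p.min(0),p.max(0))
H=hsv(d); f=foc(d)
m=cv2.inRange(H,np.array([0,150,60]),np.array([8,255,255]))|cv2.inRange(H,np.array([172,150,60]),np.array([180,255,255]))
m[~((W[...,0]>.42)&(W[...,0]<.66)&(abs(W[...,1]-.025)<.06)&(W[...,2]<.02))]=0
p=W[m>0];print("plate",p.min(0),p.max(0),cv2.minAreaRect((p[:,:2]*1000).astype(np.float32)),np.median(p[:,2]))
# barrel end face
x,y=324,285
print("face",W[y,x], "expected", )
T,s=cur();B=T@C;print((B[:3,3]+.055*B[:3,2]).round(4),B[:3,2].round(3))
S=(np.hypot(*(np.mgrid[:480,:640]-np.array([285,324])[:,None,None]))<45)&(abs(W-B[:3,3]).max(-1)<.08)
q=W[S];print(q.min(0),q.max(0))
E
```

```text
V [0.50103264 0.0212257  0.04227887] [ 0.49205862 -0.00895988  0.03602267] [0.51000666 0.05141128 0.04853507]
  V [0.58449237 0.02580246 0.04264611] [ 0.57545378 -0.00442163  0.03600182] [0.59353095 0.05602656 0.04929039]
plate [ 0.47377382 -0.01922214  0.00887712] [0.594342   0.06516525 0.01342747] ((533.798828125, 22.927425384521484), (117.48088073730469, 78.64273834228516), 3.0159912109375) 0.011250878432196909
face [0.59715094 0.02729077 0.2077891 ] expected
[0.5975 0.0286 0.2078] [0.998 0.056 0.005]
[0.59390885 0.01283989 0.19257192] [0.60032241 0.04170298 0.22252143]
```

Call:
send_rows(
  series=[
    [0.0205,0.0004,0.0251,-0.0004,-0.0013,0.0015,1],
    [0.0205,0.0004,0.0251,-0.0004,-0.0013,0.0015,1],
    [0.0205,0.0004,0.0251,-0.0004,-0.0013,0.0015,1],
    [0.0205,0.0004,0.0251,-0.0004,-0.0013,0.0015,1],
    [0,0,0,0,0,0,1],
  ],
)

```text
time: 6.83
tool_pos: [0.5406, 0.0251, 0.0576]
tool_rot: [-3.14, 0.706, 0.054]
contact_force: [-0.9, -0.0, -1.7]
opening: 0.0294
```

```bash
python3 - <<'E'
from tgt import *
T,s=show();B=T@C;print(B[:3,3].round(4),B[:3,2].round(3))
print(rows(T,place(.5422,.024,.050,3),4))
E
```

```text
t 6.83 q [-0.054  0.981  1.033 -0.071  1.831  1.47 ] p [0.5406 0.0251 0.0576] rpy [-3.14   0.706  0.054] F [-0.9 -0.  -1.7] op 0.0294
[0.5385 0.025  0.073 ] [ 0.999  0.053 -0.01 ]
(4, array([0.0044, 0.0003, 0.0038, 0.0001, 0.0024, 0.0003]))
```

Call:
send_rows(
  series=[
    [0.0044,0.0003,0.0038,0,0.0024,0,1],
    [0.0044,0.0003,0.0038,0,0.0024,0,1],
    [0.0044,0.0003,0.0038,0,0.0024,0,1],
    [0,0,0,0,0,0,1],
  ],
)

```text
time: 7.17
tool_pos: [0.5472, 0.0232, 0.0465]
tool_rot: [3.14, 0.688, 0.05]
contact_force: [1.0, -0.5, -0.9]
opening: 0.0295
```

```bash
python3 - <<'E'
from tgt import *
T,s=show();B=T@C;print(B[:3,3].round(4),B[:3,2].round(3))
print(rows(T,place(.5422,.024,.049,3),1))
E
```

```text
t 7.17 q [-0.057  0.994  1.027 -0.072  1.805  1.471] p [0.5472 0.0232 0.0465] rpy [3.14  0.688 0.05 ] F [ 1.  -0.5 -0.9] op 0.0295
[0.5447 0.0231 0.0618] [0.999 0.052 0.009]
(1, array([ 0.0061, -0.0011,  0.0115,  0.0011, -0.0087, -0.0016]))
```

```bash
python3 - <<'E'
from tgt import *
from cell import imaging
from h import *
for i in range(3):
    d=imaging.read_camera("wrist"); T,s=show();B=T@C;print(B[:3,3].round(4),B[:3,2].round(3))
cv2.imwrite("pics/w4.png",d["color"][:,:,::-1])
print(rows(T,place(.5422,.024,.049,3),1))
E
```

```text
t 7.22 q [-0.057  0.993  1.027 -0.072  1.806  1.471] p [0.547  0.0231 0.0467] rpy [3.14  0.689 0.05 ] F [ 0.4 -0.3 -1.5] op 0.0295
[0.5446 0.023  0.0621] [0.999 0.052 0.008]
t 7.27 q [-0.057  0.993  1.027 -0.072  1.806  1.471] p [0.547  0.0231 0.0469] rpy [3.14  0.689 0.05 ] F [-0.5 -0.6 -0.4] op 0.0295
[0.5446 0.023  0.0622] [0.999 0.052 0.008]
t 7.32 q [-0.057  0.993  1.027 -0.072  1.806  1.471] p [0.547  0.023  0.0468] rpy [3.14  0.689 0.05 ] F [ 0.4  0.6 -0.7] op 0.0294
[0.5445 0.023  0.0621] [0.999 0.052 0.008]
(1, array([ 0.0065, -0.0012,  0.0117,  0.001 , -0.0081, -0.0019]))
```

Call:
send_rows(
  series=[
    [0.0033,-0.0006,0.0058,0.0005,-0.004,-0.001,1],
    [0.0032,-0.0006,0.0058,0.0005,-0.004,-0.001,1],
    [0,0,0,0,0,0,1],
    [0,0,0,0,0,0,1],
  ],
)

```text
time: 7.65
tool_pos: [0.5442, 0.024, 0.0326]
tool_rot: [-3.141, 0.698, 0.052]
contact_force: [2.1, -0.6, 0.6]
opening: 0.0296
```

```bash
python3 - <<'E'
from tgt import *
from cell import imaging
from h import *
d=imaging.read_camera("side")
cv2.imwrite("pics/s5.png",cv2.resize(d["color"][130:290,230:430],None,fx=4,fy=3.7)[:,:,::-1])
T,s=show();B=T@C;print(B[:3,3].round(4),B[:3,2].round(3))
print(rows(T,place(.5422,.024,.0475,3),1))
E
```

```text
t 7.7 q [-0.056  1.012  1.035 -0.071  1.79   1.472] p [0.5441 0.024  0.0326] rpy [-3.141  0.698  0.052] F [ 0.7 -1.7  1.7] op 0.0295
[0.5419 0.0239 0.048 ] [ 0.999  0.052 -0.001]
(1, array([ 0.0006, -0.0001,  0.0001,  0.0001,  0.0014,  0.0001]))
```

View pics/s5.png

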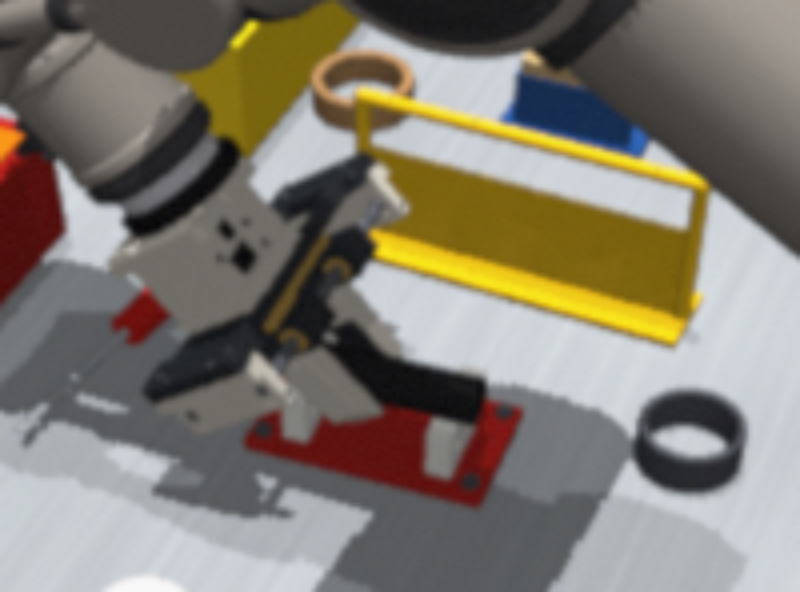

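The barrel sits at the computed seat height with a small upward contact force. Releasing.

Call:
send_rows(
  series=[
    [0,0,0,0,0,0,0.6],
    [0,0,0,0,0,0,0.6],
    [0,0,0,0,0,0,0.3],
    [0,0,0,0,0,0,0.2],
    [0,0,0,0,0,0,0.2],
  ],
)

```text
time: 8.12
tool_pos: [0.5439, 0.0242, 0.0327]
tool_rot: [-3.141, 0.699, 0.053]
contact_force: [0.4, -0.3, -0.6]
opening: 0.0527
```

Call:
send_rows(
  series=[
    [0,0,0,0,0,0,0.2],
    [0,0,0,0,0,0,0.2],
  ],
)

```text
time: 8.28
tool_pos: [0.544, 0.0242, 0.0328]
tool_rot: [-3.141, 0.698, 0.053]
contact_force: [0.3, -0.2, 0.1]
opening: 0.0652
```

```bash
python3 - <<'E'
from tgt import *
T,s=show()
P=place(.5422,.024,.12,3); P2=pose((.5422,.024,.22),3,90)
print(rows(T,P,4)); print(rows(P,P2,7))
E
```

```text
t 8.28 q [-0.056  1.011  1.035 -0.071  1.79   1.472] p [0.544  0.0242 0.0328] rpy [-3.141  0.698  0.053] F [ 0.3 -0.2  0.1] op 0.0652
(4, array([-0.0115,  0.    , -0.0138, -0.    ,  0.0004,  0.0001]))
(7, array([-0.0058, -0.    , -0.0128, -0.0001,  0.0995, -0.    ]))
```

Call:
send_rows(
  series=[
    [-0.0115,0,-0.0138,0,0,0,0.2],
    [-0.0115,0,-0.0138,0,0,0,0.2],
    [-0.0115,0,-0.0138,0,0,0,0.2],
    [-0.0115,0,-0.0138,0,0,0,0.2],
    [-0.0115,0,-0.0138,0,0,0,0.2],
  ],
)

```text
time: 8.7
tool_pos: [0.5443, 0.0241, 0.1235]
tool_rot: [-3.141, 0.699, 0.053]
contact_force: [1.0, 0.0, -0.2]
opening: 0.0734
```

Call:
send_rows(
  series=[
    [-0.01,0,-0.015,0,0.0995,0,0],
    [-0.0058,0,-0.018,0,0.0995,0,0],
    [-0.0058,0,-0.018,0,0.0995,0,0],
    [-0.0058,0,-0.018,0,0.0995,0,0],
    [-0.0058,0,-0.018,0,0.0995,0,0],
  ],
)

```text
time: 9.12
tool_pos: [0.5572, 0.0247, 0.2164]
tool_rot: [-3.141, 0.195, 0.052]
contact_force: [-0.2, 0.2, -0.1]
opening: 0.0915
```

```bash
python3 - <<'E'
from tgt import *
from h import *
from cell import imaging
T,s=show()
for n in("top","side","wrist"):
    d=imaging.read_camera(n);np.savez(n+"6.npz",**d);cv2.imwrite(f"pics/{n}6.png",d["color"][:,:,::-1])
E
```

```text
t 9.12 q [-0.079  0.529  1.271 -0.025  1.535  1.443] p [0.5572 0.0247 0.2164] rpy [-3.141  0.195  0.052] F [-0.2  0.2 -0.1] op 0.0915
```

View pics/wrist6.png

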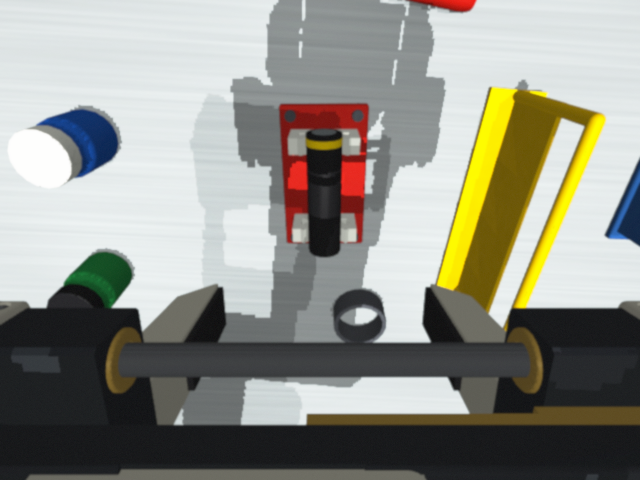

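View pics/side6.png

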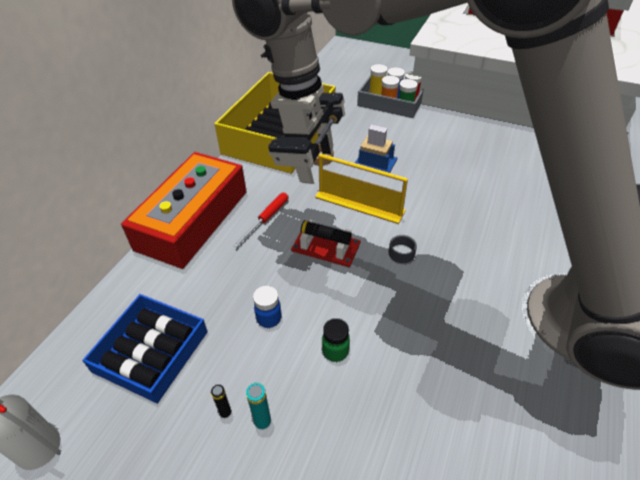

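The barrel lies in both V-blocks (wrist 325,195; side 327,232), with the hand clear of it. Next I'll measure its pose and plan the path to the pad.

```bash
python3 - <<'E'
from tgt import *
from h import *
for n in("wrist","side","top"):
    W=cloud(load(n+"6.npz"))
    S=(W[...,2]>.049)&(W[...,2]<.075)&(abs(W[...,0]-.54)<.09)&(abs(W[...,1]-.024)<.03)
    p=W[S]
    if len(p)<20: print(n,len(p));continue
    print(n,len(p),(p.min(0)+p.max(0))/2,p.max(0)-p.min(0),p[:,2].max(),cv2.minAreaRect((p[:,:2]*1000).astype(np.float32)))
    q=p[p[:,2]>.058]; v=np.polyfit(q[:,0],q[:,1],1); print(" axis yaw deg",np.degrees(np.arctan(v[0])), "y at .542",np.polyval(v,.542))
T,s=show()
P=pose((.5436,-.3115,.24),2,90)
print(rows(T,P,14))
E
```

```text
wrist 4195 [0.5418956  0.02606055 0.05766119] [0.11273509 0.03976164 0.01727078] 0.06629657907980518 ((542.09326171875, 25.28241729736328), (111.6127700805664, 34.45759201049805), 4.2964935302734375)
 axis yaw deg 2.9818865774077032 y at .542 0.023365439505955564
side 572 [0.54311826 0.02782518 0.05766341] [0.11042022 0.03479114 0.01710864] 0.06621772789625235 ((543.38525390625, 28.844024658203125), (110.72782897949219, 28.670665740966797), 4.31526517868042)
 axis yaw deg 2.9442457104587034 y at .542 0.02768944722893666
top 0
t 9.27 q [-0.079  0.527  1.269 -0.025  1.539  1.443] p [0.5565 0.0247 0.2182] rpy [3.142 0.196 0.052] F [-0.7  0.1  0.1] op 0.092
(14, array([-0.002 ,  0.0239,  0.    ,  0.0001,  0.014 ,  0.0012]))
```

Call:
send_rows(
  series=[
    [-0.002,0.0239,0,0,0.014,0.0012,0],
    [-0.002,0.0239,0,0,0.014,0.0012,0],
    [-0.002,0.0239,0,0,0.014,0.0012,0],
    [-0.002,0.0239,0,0,0.014,0.0012,0],
    [-0.002,0.0239,0,0,0.014,0.0012,0],
  ],
)

```text
time: 9.68
tool_pos: [0.5525, -0.0961, 0.215]
tool_rot: [-3.141, 0.134, 0.046]
contact_force: [0.2, -0.5, 0.2]
opening: 0.092
```

Call:
send_rows(
  series=[
    [-0.002,0.0239,0,0,0.014,0.0012,0],
    [-0.002,0.0239,0,0,0.014,0.0012,0],
    [-0.002,0.0239,0,0,0.014,0.0012,0],
    [-0.002,0.0239,0,0,0.014,0.0012,0],
    [-0.002,0.0239,0,0,0.014,0.0012,0],
  ],
)

```text
time: 10.1
tool_pos: [0.5477, -0.2161, 0.2159]
tool_rot: [-3.141, 0.064, 0.04]
contact_force: [0.5, 0.5, 0.9]
opening: 0.092
```

Call:
send_rows(
  series=[
    [-0.002,0.0239,0,0,0.014,0.0012,0],
    [-0.002,0.0239,0,0,0.014,0.0012,0],
    [-0.002,0.0239,0,0,0.014,0.0012,0],
    [-0.002,0.0239,0,0,0.014,0.0012,0],
    [0,0,0,0,0,0,0],
  ],
)

```text
time: 10.52
tool_pos: [0.5425, -0.3151, 0.2159]
tool_rot: [3.141, 0.008, 0.031]
contact_force: [0.6, 0.4, 0.1]
opening: 0.092
```

```bash
python3 - <<'E'
from tgt import *
from h import *
from cell import imaging
d=imaging.read_camera("wrist");np.savez("wrist7.npz",**d);cv2.imwrite(f"pics/wrist7.png",d["color"][:,:,::-1])
T,s=show()
W=cloud(d)
S=(W[...,2]>.1)&(W[...,2]<.115)&(abs(W[...,0]-.5436)<.04)&(abs(W[...,1]+.3115)<.03)
p=W[S];print(len(p),p.min(0),p.max(0),cv2.minAreaRect((p[:,:2]*1000).astype(np.float32)))
S=(W[...,2]>.056)&(W[...,2]<.07)&(abs(W[...,0]-.5436)<.06)&(abs(W[...,1]+.3115)<.05)
p=W[S];print(len(p),p.min(0),p.max(0),cv2.minAreaRect((p[:,:2]*1000).astype(np.float32)))
print(rows(T,pose((.5436,-.3115,.09),1,90),5))
E
```

```text
t 10.57 q [-0.643  0.544  1.23  -0.004  1.375  0.897] p [ 0.5428 -0.3128  0.2159] rpy [-3.14   0.008  0.032] F [0.1 0.2 0.6] op 0.0917
1624 [ 0.52234463 -0.32342448  0.10014221] [ 0.56659828 -0.3034138   0.11145168] ((544.4600219726562, -313.4184875488281), (19.970584869384766, 44.173580169677734), 89.6485595703125)
3653 [ 0.50896927 -0.34148437  0.05626041] [ 0.57940895 -0.28533681  0.06996153] ((544.2327880859375, -313.4433288574219), (56.09227752685547, 70.33551788330078), 89.70352935791016)
(5, array([ 0.0003, -0.0002,  0.0289, -0.0002,  0.0017,  0.0029]))
```

View pics/wrist7.png

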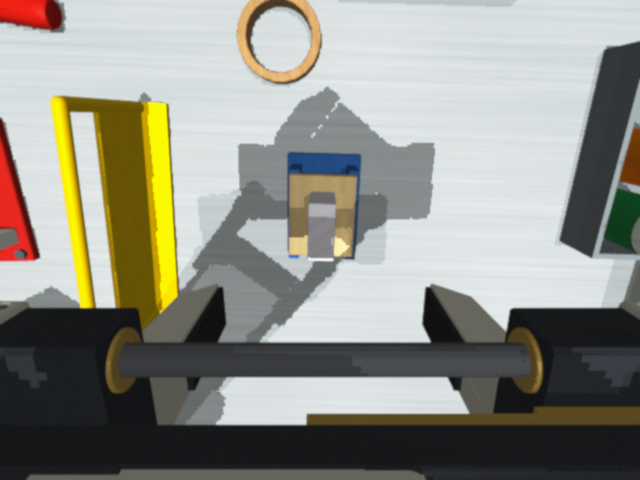

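Wrist view: pad in its stand at (322,215), stem at (322,225) and centred laterally between the jaws. Its yaw is about −0.3°, at (0.544, −0.313). Descending over the stem.

```bash
python3 - <<'E'
from tgt import *
T,s=show()
print(rows(T,pose((.544,-.3128,.1),-.2,90),4))
E
```

```text
t 10.57 q [-0.643  0.544  1.23  -0.004  1.375  0.897] p [ 0.5428 -0.3128  0.2159] rpy [-3.14   0.008  0.032] F [0.1 0.2 0.6] op 0.0917
(4, array([ 0.0005,  0.    ,  0.0337, -0.0003,  0.0021,  0.0089]))
```

Call:
send_rows(
  series=[
    [0.0005,0,0.0337,0,0.0021,0.0089,0],
    [0.0005,0,0.0337,0,0.0021,0.0089,0],
    [0.0005,0,0.0337,0,0.0021,0.0089,0],
    [0.0005,0,0.0287,0,0.0021,0.0089,0],
    [0,0,0,0,0,0,0],
  ],
)

```text
time: 10.98
tool_pos: [0.5422, -0.3072, 0.0809]
tool_rot: [-3.134, 0.008, 0.0]
contact_force: [-0.5, 0.2, -0.5]
opening: 0.0921
```

Call:
send_rows(
  series=[
    [0,0,0,0,0,0,0],
    [0,0,0,0,0,0,0],
  ],
)

```text
time: 11.15
tool_pos: [0.5466, -0.3109, 0.0897]
tool_rot: [3.14, -0.005, 0.001]
contact_force: [0.8, 1.0, 0.6]
opening: 0.0919
```

```bash
python3 - <<'E'
from tgt import *
T,s=show()
print(rows(T,pose((.544,-.3128,.090),-.2,90),1))
E
```

```text
t 11.15 q [-6.400e-01  6.530e-01  1.399e+00  1.000e-03  1.084e+00  9.300e-01] p [ 0.5466 -0.3109  0.0897] rpy [ 3.14e+00 -5.00e-03  1.00e-03] F [0.8 1.  0.6] op 0.0919
(1, array([-0.0027,  0.0019,  0.0185,  0.0018, -0.0046,  0.0042]))
```

Call:
send_rows(
  series=[
    [-0.0013,0.001,0.006,0.001,-0.0023,0.0015,0],
    [-0.0013,0.001,0.006,0.001,-0.0023,0.0015,0],
    [0,0,0.005,0,0,0,0],
    [0,0,0,0,0,0,0],
    [0,0,0,0,0,0,0],
  ],
)

```text
time: 11.57
tool_pos: [0.5428, -0.3129, 0.0713]
tool_rot: [-3.14, 0.001, -0.003]
contact_force: [-0.5, 0.5, 0.2]
opening: 0.0918
```

```bash
python3 - <<'E'
from tgt import *
T,s=show()
print(rows(T,pose((.544,-.3128,.090),-.2,90),1))
E
```

```text
t 11.57 q [-0.645  0.674  1.416  0.     1.053  0.929] p [ 0.5428 -0.3129  0.0713] rpy [-3.14e+00  1.00e-03 -3.00e-03] F [-0.5  0.5  0.2] op 0.0918
(1, array([ 0.0012, -0.0001,  0.0001, -0.0012,  0.0014,  0.0001]))
```

Call:
send_rows(
  newtons=35,
  series=[
    [0.001,0,0,0,0,0,0.5],
    [0,0,0,0,0,0,1],
    [0,0,0,0,0,0,1],
    [0,0,0,0,0,0,1],
    [0,0,0,0,0,0,1],
  ],
)

```text
time: 11.98
tool_pos: [0.544, -0.3129, 0.0715]
tool_rot: [-3.141, 0.001, -0.003]
contact_force: [0.3, 0.5, 0.6]
opening: 0.0631
```

Call:
send_rows(
  series=[
    [0,0,0,0,0,0,1],
    [0,0,0,0,0,0,1],
    [0,0,0,0,0,0,1],
    [0,0,0,0,0,0,1],
    [0,0,0,0,0,0,1],
  ],
)

```text
time: 12.4
tool_pos: [0.5439, -0.3129, 0.0714]
tool_rot: [-3.141, 0.001, -0.003]
contact_force: [0.2, -0.1, -0.2]
opening: 0.0298
```

Call:
send_rows(
  series=[
    [0,0,0,0,0,0,1],
    [0,0,0,0,0,0,1],
    [0,0,0,0,0,0,1],
    [0,0,0,0,0,0,1],
    [0,0,0,0,0,0,1],
  ],
)

```text
time: 12.82
tool_pos: [0.544, -0.313, 0.0714]
tool_rot: [-3.141, 0.001, -0.003]
contact_force: [0.4, -0.4, -0.2]
opening: 0.0197
```

```bash
python3 - <<'E'
from tgt import *
T,s=show()
P=T.copy();P[2,3]+=.17
print(rows(T,P,9))
E
```

```text
t 12.82 q [-0.644  0.676  1.413  0.     1.054  0.93 ] p [ 0.544  -0.313   0.0714] rpy [-3.141e+00  1.000e-03 -3.000e-03] F [ 0.4 -0.4 -0.2] op 0.0197
(9, array([-0.    , -0.    , -0.0189,  0.    , -0.    ,  0.    ]))
```

Stem gripped (opening 19.7 mm). Lifting straight up.

Call:
send_rows(
  series=[
    [0,0,-0.005,0,0,0,1],
    [0,0,-0.012,0,0,0,1],
    [0,0,-0.018,0,0,0,1],
    [0,0,-0.02,0,0,0,1],
    [0,0,-0.02,0,0,0,1],
  ],
)

```text
time: 13.23
tool_pos: [0.5439, -0.3129, 0.1479]
tool_rot: [-3.14, 0.001, -0.003]
contact_force: [0.7, 1.3, -1.7]
opening: 0.0198
```

Call:
send_rows(
  series=[
    [0,0,-0.02,0,0,0,1],
    [0,0,-0.02,0,0,0,1],
    [0,0,-0.02,0,0,0,1],
    [0,0,-0.02,0,0,0,1],
    [0,0,-0.012,0,0,0,1],
  ],
)

```text
time: 13.65
tool_pos: [0.5445, -0.3133, 0.242]
tool_rot: [3.14, -0.002, -0.003]
contact_force: [1.8, -1.0, -2.9]
opening: 0.0197
```

Call:
send_rows(
  series=[
    [0,0,0,0,0,0,1],
    [0,0,0,0,0,0,1],
    [0,0,0,0,0,0,1],
  ],
)

```text
time: 13.9
tool_pos: [0.5436, -0.3127, 0.2376]
tool_rot: [-3.14, 0.002, -0.003]
contact_force: [-0.6, 0.1, -1.8]
opening: 0.0197
```

```bash
python3 - <<'E'
from tgt import *
from h import *
from cell import imaging
for n in("side","wrist","top"):
    d=imaging.read_camera(n);np.savez(n+"8.npz",**d);cv2.imwrite(f"pics/{n}8.png",d["color"][:,:,::-1])
T,s=show()
for n in("side","top","wrist"):
    d=load(n+"8.npz");W=cloud(d);H=hsv(d)
    S=(W[...,2]>.1)&(W[...,2]<.35)&(abs(W[...,0]-.544)<.06)&(abs(W[...,1]+.313)<.05)
    pk=S&(H[...,1]>60)
    p=W[pk]
    if len(p): print(n,len(p),p.min(0),p.max(0))
P=pose((.542,.024,.26),3,90); print(rows(T,P,14))
E
```

```text
t 14.05 q [-0.644  0.53   1.196  0.     1.42   0.93 ] p [ 0.5437 -0.3128  0.2371] rpy [-3.139e+00  3.000e-03 -3.000e-03] F [ 0.5 -0.3 -2.6] op 0.0198
side 583 [ 0.50845864 -0.36210252  0.1852046 ] [ 0.58008008 -0.265934    0.3476539 ]
top 79 [ 0.50658913 -0.30035478  0.22287803] [ 0.5272917  -0.27059246  0.32441212]
wrist 13433 [ 0.53684258 -0.36290894  0.18814275] [ 0.5807542  -0.2632516   0.34668347]
(14, array([ 0.0004, -0.0241, -0.0003, -0.0002,  0.0002, -0.004 ]))
```

View pics/side8.png

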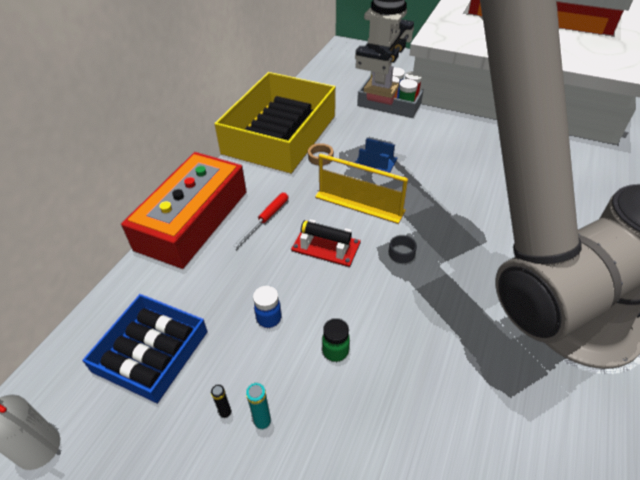

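View pics/wrist8.png

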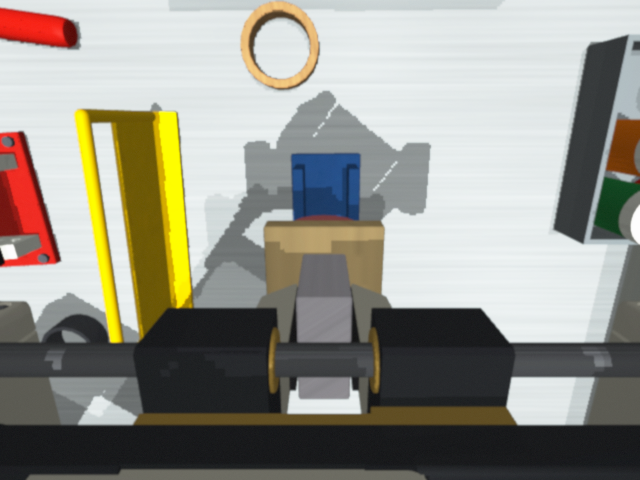

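Pad held and clear of the stand (wrist 324,260; side 380,95), with its lowest line about 184 mm up against the guard's ~123 mm. Crossing over the guard.

Call:
send_rows(
  series=[
    [0.0004,-0.012,-0.0003,0,0,-0.002,1],
    [0.0004,-0.0241,-0.0003,0,0,-0.004,1],
    [0.0004,-0.0241,-0.0003,0,0,-0.004,1],
    [0.0004,-0.0241,-0.0003,0,0,-0.004,1],
    [0.0004,-0.0241,-0.0003,0,0,-0.004,1],
  ],
)

```text
time: 14.47
tool_pos: [0.5453, -0.2027, 0.2395]
tool_rot: [-3.14, 0.002, 0.015]
contact_force: [0.1, 0.3, -2.2]
opening: 0.0202
```

Call:
send_rows(
  series=[
    [0.0004,-0.0241,-0.0003,0,0,-0.004,1],
    [0.0004,-0.0241,-0.0003,0,0,-0.004,1],
    [0.0004,-0.0241,-0.0003,0,0,-0.004,1],
    [0.0004,-0.0241,-0.0003,0,0,-0.004,1],
    [0.0004,-0.0241,-0.0003,0,0,-0.004,1],
  ],
)

```text
time: 14.88
tool_pos: [0.5444, -0.0821, 0.2413]
tool_rot: [-3.14, 0.002, 0.035]
contact_force: [-0.2, -0.3, -2.3]
opening: 0.0199
```

Call:
send_rows(
  series=[
    [0.0004,-0.0241,-0.0003,0,0,-0.004,1],
    [0.0004,-0.0241,-0.0003,0,0,-0.004,1],
    [0.0004,-0.0241,-0.0003,0,0,-0.004,1],
    [0.0004,-0.0241,0,0,0,-0.004,1],
    [0.0004,-0.012,0,0,0,-0.002,1],
  ],
)

```text
time: 15.3
tool_pos: [0.5415, 0.0275, 0.2425]
tool_rot: [-3.139, 0.002, 0.055]
contact_force: [-0.1, 0.9, -3.8]
opening: 0.0197
```

Call:
send_rows(
  series=[
    [0,0,0,0,0,0,1],
    [0,0,0,0,0,0,1],
    [0,0,0,0,0,0,1],
  ],
)

```text
time: 15.55
tool_pos: [0.5424, 0.0236, 0.2425]
tool_rot: [-3.141, 0.001, 0.053]
contact_force: [0.6, -0.2, -3.0]
opening: 0.0196
```

```bash
python3 - <<'E'
from tgt import *
from h import *
from cell import imaging
for n in("side","top","wrist"):
    d=imaging.read_camera(n);np.savez(n+"9.npz",**d);cv2.imwrite(f"pics/{n}9.png",d["color"][:,:,::-1])
T,s=show()
W=cloud(load("wrist9.npz"));Ti=np.linalg.inv(T);L=W@Ti[:3,:3].T+Ti[:3,3]
# plate top in tool frame
S=(abs(L[...,0])<.05)&(abs(L[...,1])<.04)&(L[...,2]>-.002)&(L[...,2]<.025)
p=W[S]
if len(p): print("plate",len(p),p.min(0),p.max(0),L[S].min(0),L[S].max(0)); q=p[abs(L[S][:,2]-np.median(L[S][:,2]))<.006]; print(np.linalg.lstsq(np.c_[q[:,:2],np.ones(len(q))],q[:,2],rcond=None)[0],np.median(q[:,2]))
for z in(.1,.074): print(rows(T,pose((.5422,.0245,z+.072),3.1,90),3))
E
```

```text
t 15.7 q [-9.900e-02  3.640e-01  1.447e+00  1.000e-03  1.332e+00  1.420e+00] p [0.5425 0.0232 0.2425] rpy [-3.141e+00  1.000e-03  5.100e-02] F [ 0.9 -0.1 -3. ] op 0.02
plate 6727 [ 0.54213969 -0.00506099  0.22284407] [0.57922402 0.05234737 0.24447172] [ 0.00110036 -0.02763704 -0.00198783] [0.03558274 0.0285348  0.01963607]
[-0.02828936 -0.00042611  0.25013351] 0.23419655294653913
(3, array([-0.    , -0.0004,  0.0298, -0.0003,  0.0004, -0.0009]))
(3, array([-0.    , -0.0004,  0.0384, -0.0003,  0.0004, -0.0009]))
```

View pics/side9.png

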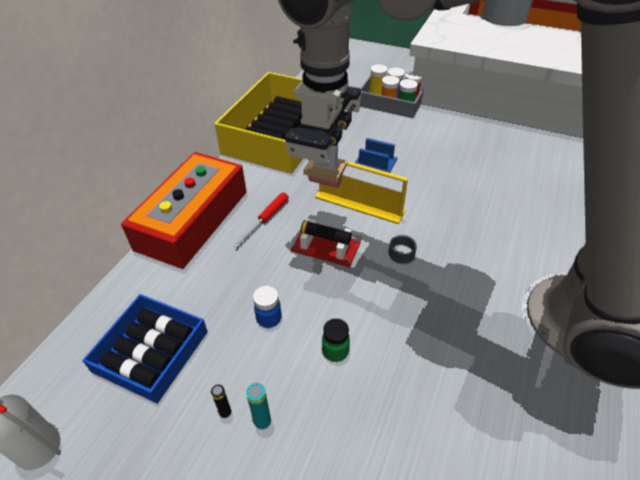

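View pics/wrist9.png

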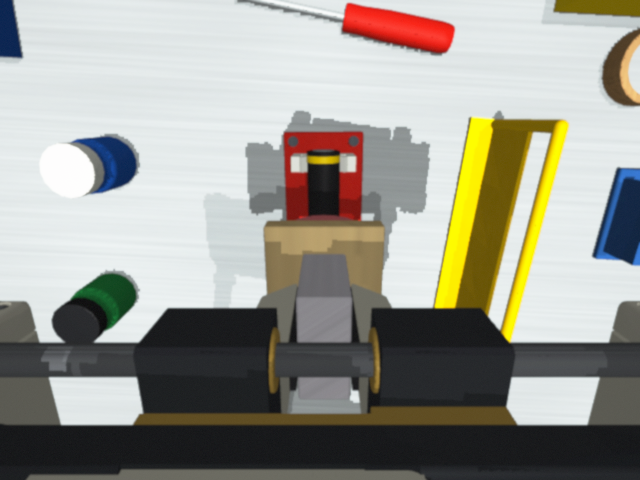

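Side view: the pad (326,180) is over the cradle, past the guard, with the barrel in place at (326,232). In the wrist view the plate (324,240) lines up with the barrel (323,180). Lowering in stages.

Call:
send_rows(
  series=[
    [0,-0.0004,0.014,0,0,-0.0009,1],
    [0,-0.0004,0.018,0,0,-0.0009,1],
    [0,-0.0004,0.018,0,0,-0.0009,1],
    [0,0,0.018,0,0,0,1],
    [0,0,0.012,0,0,0,1],
  ],
)

```text
time: 16.12
tool_pos: [0.5416, 0.0247, 0.1609]
tool_rot: [-3.14, 0.003, 0.054]
contact_force: [0.3, 0.2, -2.8]
opening: 0.0197
```

Call:
send_rows(
  series=[
    [0,0,0.004,0,0,0,1],
    [0,0,0,0,0,0,1],
    [0,0,0,0,0,0,1],
    [0,0,0,0,0,0,1],
  ],
)

```text
time: 16.45
tool_pos: [0.543, 0.0252, 0.1597]
tool_rot: [-3.141, -0.001, 0.055]
contact_force: [0.0, 0.3, -2.3]
opening: 0.02
```

```bash
python3 - <<'E'
from tgt import *
from h import *
from cell import imaging
for n in("side","wrist"):
    d=imaging.read_camera(n);np.savez(n+"10.npz",**d)
d=load("side10.npz");cv2.imwrite("pics/s10.png",cv2.resize(d["color"][140:290,250:420],None,fx=4.5,fy=4,interpolation=2)[:,:,::-1])
T,s=show()
W=cloud(load("wrist10.npz"));Ti=np.linalg.inv(T);L=W@Ti[:3,:3].T+Ti[:3,3]
S=(L[...,0]>0)&(L[...,0]<.034)&(abs(L[...,1])>.015)&(abs(L[...,1])<.027)&(abs(L[...,2]-.0095)<.006)
q=W[S];print(len(q),np.linalg.lstsq(np.c_[q[:,:2],np.ones(len(q))],q[:,2],rcond=None)[0],q[:,2].mean())
W=cloud(d);H=hsv(d)
# pink
S=(abs(W[...,0]-.54)<.05)&(abs(W[...,1]-.03)<.05)&(W[...,2]>.08)&(W[...,2]<.13)
p=W[S];print("side pad pts",len(p),p.min(0),p.max(0))
print(rows(T,pose((.5422,.0245,.0745+.072),3.1,90),3))
E
```

```text
t 16.55 q [-9.500e-02  4.370e-01  1.574e+00  1.000e-03  1.130e+00  1.420e+00] p [0.5428 0.0253 0.1596] rpy [-3.141e+00 -1.000e-03  5.500e-02] F [-0.   0.8 -2.1] op 0.0197
3047 [ 0.00204527 -0.00076544  0.15034598] 0.15147536944466183
side pad pts 132 [0.51395117 0.01078498 0.10955265] [0.57413532 0.04711541 0.12967328]
(3, array([-0.0002,  0.0003,  0.0106, -0.0002, -0.0003,  0.0004]))
```

View pics/s10.png

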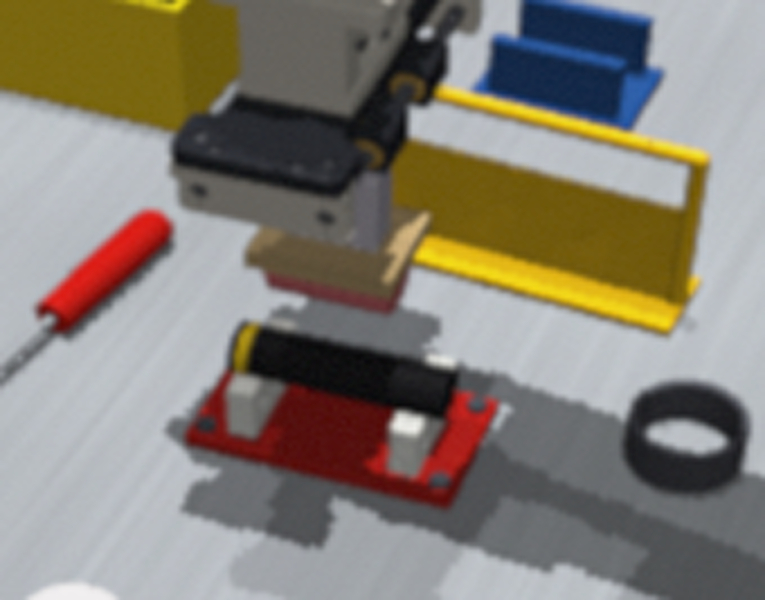

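Call:
send_rows(
  series=[
    [0,0.0003,0.005,0,0,0,1],
    [0,0.0003,0.008,0,0,0,1],
    [0,0,0.007,0,0,0,1],
    [0,0,0.004,0,0,0,1],
    [0,0,0.002,0,0,0,1],
  ],
)

```text
time: 16.97
tool_pos: [0.5416, 0.025, 0.1313]
tool_rot: [-3.14, 0.003, 0.056]
contact_force: [0.4, 0.7, -2.0]
opening: 0.0201
```

Call:
send_rows(
  series=[
    [0,0,0,0,0,0,1],
    [0,0,0,0,0,0,1],
    [0,0,0,0,0,0,1],
  ],
)

```text
time: 17.22
tool_pos: [0.5425, 0.0249, 0.1328]
tool_rot: [-3.141, 0.0, 0.056]
contact_force: [0.2, 0.1, -2.1]
opening: 0.0196
```

```bash
cat > chk.py <<'E'
import sys
from tgt import *
from h import *
from cell import imaging
k=sys.argv[1]
D={}
for n in("side","wrist"):
    D[n]=imaging.read_camera(n);np.savez(n+k+".npz",**D[n])
cv2.imwrite(f"pics/s{k}.png",cv2.resize(D["side"]["color"][140:290,250:420],None,fx=4.5,fy=4,interpolation=2)[:,:,::-1])
cv2.imwrite(f"pics/w{k}.png",D["wrist"]["color"][:,:,::-1])
T,s=show(); print("pad z est",T[2,3]-.0534)
W=cloud(D["wrist"]);Ti=np.linalg.inv(T);L=W@Ti[:3,:3].T+Ti[:3,3]
S=(L[...,0]>0)&(L[...,0]<.034)&(abs(L[...,1])>.015)&(abs(L[...,1])<.027)&(abs(L[...,2]-.0095)<.006)
q=W[S];print("plate slope",np.linalg.lstsq(np.c_[q[:,:2],np.ones(len(q))],q[:,2],rcond=None)[0].round(4),"top z",q[:,2].mean())
S=(abs(L[...,0])<.04)&(abs(L[...,1])<.034)&(abs(L[...,2]-.0095)<.006); l=L[S]; print("plate in tool",l.min(0).round(4),l.max(0).round(4))
B=(W[...,2]>.05)&(W[...,2]<.07)&(abs(W[...,0]-.59)<.02)&(abs(W[...,1]-.027)<.03)
b=W[B];print("barrel end",len(b),b.max(0) if len(b) else 0)
print(rows(T,pose((.5422,.0245,.0742+.0722),3.1,90),1))
E
python3 chk.py 11
```

```text
t 17.32 q [-9.600e-02  4.670e-01  1.608e+00  1.000e-03  1.068e+00  1.419e+00] p [0.5425 0.0249 0.1329] rpy [-3.141  0.     0.055] F [ 0.6 -1.  -2.8] op 0.0195
pad z est 0.07952841088437759
plate slope [ 0.0017 -0.0003  0.1238] top z 0.12467651175852615
plate in tool [ 0.0012 -0.0277  0.0035] [0.0357 0.0286 0.0155]
barrel end 2136 [0.59805949 0.04097069 0.0664081 ]
(1, array([-0.0003,  0.0004,  0.0053, -0.0009,  0.0003,  0.0014]))
```

View pics/s11.png

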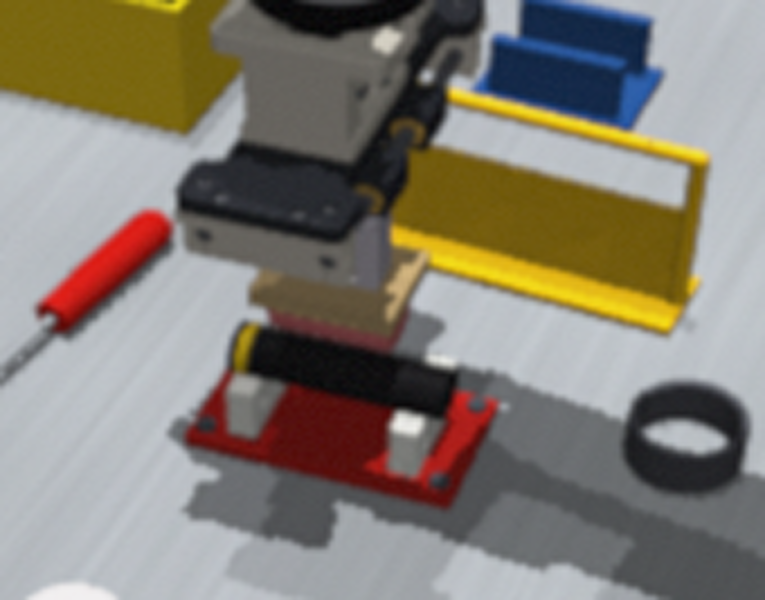

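Call:
send_rows(
  series=[
    [0,0.0003,0.002,0,0,0,1],
    [0,0,0.002,0,0,0,1],
    [0,0,0.0012,0,0,0,1],
    [0,0,0,0,0,0,1],
    [0,0,0,0,0,0,1],
  ],
)

```text
time: 17.73
tool_pos: [0.5422, 0.0246, 0.1273]
tool_rot: [-3.141, 0.001, 0.056]
contact_force: [0.2, 0.7, -1.7]
opening: 0.0201
```

Call:
send_rows(
  series=[
    [0,0,0,0,0,0,1],
    [0,0,0,0,0,0,1],
    [0,0,0,0,0,0,1],
    [0,0,0,0,0,0,1],
  ],
)

```text
time: 18.07
tool_pos: [0.5423, 0.0246, 0.1275]
tool_rot: [-3.141, 0.001, 0.056]
contact_force: [-0.3, 0.1, -3.0]
opening: 0.0199
```

```bash
python3 chk.py 12; python3 - <<'E'
from h import *
d=load("side12.npz");W=cloud(d)
S=(W[...,2]>.05)&(W[...,2]<.07)&(abs(W[...,0]-.54)<.07)&(abs(W[...,1]-.03)<.025)&(d["color"].max(-1)<60)
p=W[S];print("barrel side",(p.min(0)+p.max(0))/2,np.degrees(np.arctan(np.polyfit(p[:,0],p[:,1],1)[0])))
S=(W[...,2]>.105)&(W[...,2]<.13)&(abs(W[...,0]-.54)<.06)&(abs(W[...,1]-.03)<.04)&(d["color"][...,0]>120)
p=W[S];print("plate side",len(p),p.min(0),p.max(0),(p.min(0)+p.max(0))/2)
E
```

```text
t 18.17 q [-9.600e-02  4.730e-01  1.614e+00  1.000e-03  1.055e+00  1.419e+00] p [0.5423 0.0246 0.1275] rpy [-3.141e+00  1.000e-03  5.500e-02] F [-1.1 -0.6 -2. ] op 0.0198
pad z est 0.0740677273570875
plate slope [ 0.0017 -0.0004  0.1183] top z 0.11924161554116859
plate in tool [ 0.0009 -0.0277  0.0035] [0.0357 0.0286 0.0155]
barrel end 2250 [0.59802832 0.04071448 0.06607272]
(1, array([-0.0001,  0.0001, -0.0001, -0.001 ,  0.0009,  0.0014]))
barrel side [0.53708092 0.02715205 0.05829586] 4.016645945047315
plate side 117 [ 0.50762298 -0.00510297  0.10537868] [0.57743123 0.05635494 0.12033646] [0.54252711 0.02562599 0.11285757]
```

View pics/s12.png

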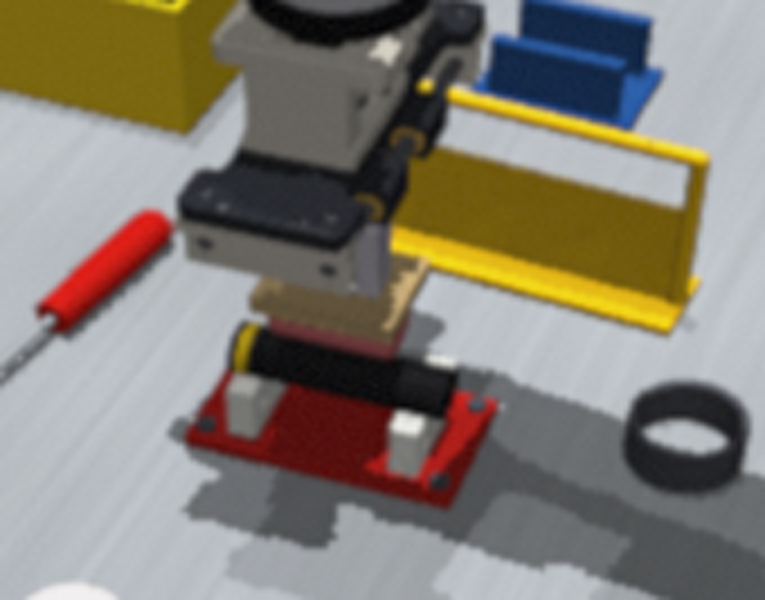

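View pics/w12.png

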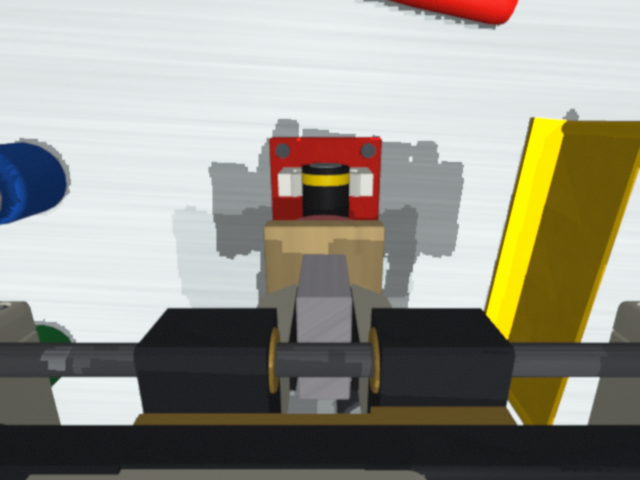

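Side view: the pad (335,310 in the crop) hangs level just above the barrel, and the barrel still lies across both V-blocks. In the wrist view the plate (324,240) is centred on the barrel (325,190). Pad height, centring and level all check, and the readings are steady. Handing in.

```bash
python3 - <<'E'
from m import *
from cell import workorder
show(); print(workorder.hand_in()); show()
E
```

```text
t 18.17 q [-9.600e-02  4.730e-01  1.614e+00  1.000e-03  1.055e+00  1.419e+00] p [0.5423 0.0246 0.1275] rpy [-3.141e+00  1.000e-03  5.500e-02] F [-1.1 -0.6 -2. ] op 0.0198
the job is handed in; nothing more can be done
None
the job is handed in; nothing more can be done
```

I laid the larger black barrel in the cradle's V-blocks, centred, and let it go. I then lifted the pad by its stem, carried it over the top of the guard and handed in at 18.2 s, still holding it about 11 mm above the barrel. `hand_in()` gives no verdict.

**What my last checks showed:**
- **Barrel:** its middle is near (0.542, 0.024) and it lies at about 3.0°, within about 2 mm and 0.1° of the cradle. I measured this right after release. The final wrist view shows the same end in the same place.
- **Pad:** its lowest line is at z ≈ 0.074 to 0.075 m, with the barrel's top at 0.063 m nominal. It is within about 2 mm of the barrel's middle, about 3.2° in yaw, tilted less than 0.005 rad, and gripped at 19.8 mm opening.
- **Guard:** the pad crossed with its lowest line about 60 mm above the guard's top, and force readings showed no bump.

**Where checks disagreed:**
- The top and side cameras differed by about 3 to 4 mm, so I relied on their mean and the wrist camera.
- A last side-camera check of the barrel gave 4.0° and a middle about 5 mm off along it. I set that aside because the pad partly hid the barrel in that view.
- I did not measure the bystanders again at the end. In the pictures none looked moved.

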